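# Refill the detergent capsule feeder

## Robot

A 7-joint arm with a two-finger parallel gripper is mounted at the origin on the work surface. World frame = base frame: x ahead of the robot, y to its left, z up, the work surface at z = 0. Lengths are in m, angles in rad, forces in N, time in s.
With the tool pointing down it reaches from about 0.425 to 0.925 m from the base axis. Payload 6.8 kg.
Tool frame: the origin (TCP) lies between the finger pads; the fingertips stand r.tcp_to_tips ahead of it and the grasp point (between the pads) is the TCP (r.tcp_to_tips is the distance from the TCP to the fingertips, in m); z points along the fingers, y is the line along which they close (so a half turn about z gives the same grasp; the last joint's range is limited). The gripper opens to 85 mm and grips with 20 to 120 N. Pads are 22 mm wide; open, the fingers measure 114 mm over their backs; the gripper's body (76 mm by 85 mm) begins 54 mm behind the grasp point. The pads swing forward as they close: fully open they stand 13 mm farther back than shut.
Start: joints at [1.112, 0.477, 0.022, 1.555, -0.011, 1.109, -0.083], TCP at [0.232, -0.634, 0.25] pointing down, gripper open.
Joint ranges: [-2.96, 2.96], [-0.34, 2.1], [-1.41, 1.46], [0.24, 2.44], [-1.37, 4.51], [0.17, 1.92], [-2.96, 2.96]. Speed limits (rad/s): [2.39, 2.39, 3.14, 3.14, 3.14, 3.14, 3.14].

## Interface

Orientations are given as a rotation vector (axis times angle).
In Python, from bench import r gives the robot as it stands.
- The arm moves only by the tool servo_tool, never from a script. Its argument "commands" is a list of rows, each a list of 2 entries, a list of its own where there are three numbers: the shift along the tool's x, y, z normalised to -1 to 1, where 1 is 250 mm, then the turn, a rotation vector about the tool's x, y, z normalised to -1 to 1, where 1 is 90 degrees. In form: [[[dx, dy, dz], [ax, ay, az]], ...]. A call has 1 to 20 rows; each row is the pose to reach, as a shift and turn from the pose commanded when the call began, along the tool's axes at that moment; what a row does not reach only later rows make up. A row lasts 1/10 s, in which the tool goes at most 50 mm and 8.59 degrees, less where a joint would pass 70% of its speed; a pose out of reach is approached as far as the arm can. A call with a number of a shift or a turn outside -1 to 1 is refused whole. A call with a gripper value outside its range is refused whole. "claw" is the closure, from 0 (fully open) to 1 (shut), set as the call begins (left out, the last holds). The fingers move at their own pace and stop on an object; "squeeze" is the grip in N (left out, the last holds). Time passes only in rows, so rows that repeat a pose let the fingers close. It gives the time, the measured TCP pose, the force, the opening and the grip force at its end, in the units of the state.
- r.get_obs(): the state, without advancing time (a new reading comes with each control period).
- r.grab_frame(name): name is "side" or "top" or "wrist"; returns (picture, depth): 420x560x3 uint8, red, green, blue; 420x560 float32, m along the optical axis (not along the pixel's ray), 0 where there is no reading.
- r.camera_model(name): a dict with "fx", "fy", "cx", "cy" (pixels), "extrinsics" (4x4, takes a point from camera to world coordinates); the wrist camera has in their place "hand_eye" (4x4, takes a point from camera to tool coordinates, whose origin is the TCP and whose axes are the flange's). Camera axes: x right, y down, z forward; pixel columns grow to the right and rows downward; lengths in m; the calibration is good to about 2 mm. The wrist camera is an equidistant fisheye: a pixel r from the principal point sees the ray r / f radians off the axis. A picture is of the moment at which its call begins: read the wrist's pose just before it. camera_model takes no time and is no camera call.
- r.hand_in(): hands the job in; it is judged then, once.
Trained networks look in the newest picture that a camera, given by its name, has taken for a name from the list of things; names that differ only in an ending like _2 or _b are one class to them, and where a whole thing is asked for, a point or a joint stands for the part that bears it (a point fixed in the world has none). Each returns a list of dicts, best first, with "confidence" (0 to 1); they miss things now and then, are a little off and sometimes report something else, mostly with a low value. They report only what shows in the picture. A call takes as long as a camera call. They do not tell look-alikes from the thing itself.
- r.boxes_of(camera, target): "uv" ([column, row] in pixels, amid what is visible of it).
- r.mark_of(camera, target): "uv" ([column, row] in pixels: a listed point, or the origin of a listed thing).
The state is a dict: "clock": time; "joints": joint angles; "qvel": joint speeds; "tau": joint torques, N m; "tcp_pos": TCP position; "orientation": TCP orientation; "contact_force": force on the tool from outside, world axes, zero at the start; "moment": the same for the moment, N m; "grip_width": finger opening in m; "gripper_force": force on a finger pad.
Only numpy, scipy, OpenCV 4.12 (cv2) and the standard library are available. Lean on these libraries where they do the work, as an engineer would, in place of code of your own. Each camera call takes 0.05 s, during which the arm holds its last target. There are 200 camera calls.

## Task

Pull the feeder's tray right out, drop the spent capsules in it (those without a nozzle) into the black waste box, and drop every fresh capsule from the counter into a tray pocket of its own, lying flat with its nozzle in the slot towards the back of the feeder. When all are in, slide the tray fully home under the hood, then press the restart button on the roof right down and let it go. Leave the other things on the counter where they are.

Things in the scene. Friction and masses are not known exactly. Their poses are not given: they have to be found in the camera images.
- fresh0: fresh detergent capsule, one of 3 or 4 (absent: None), 25-50 g, hard white plastic: a square bar 40 x 28 x 28 mm with a round nozzle, 12 mm in diameter, 10 mm long, in the middle of one end. Origin on its axis at half its overall length of 50 mm (5 mm from the bar's middle); its x axis points to the nozzle, y and z are alike (any side may lie down). Lies loose on the counter at any yaw
- fresh1: fresh detergent capsule, one of 3 or 4 (absent: None), 25-50 g, hard white plastic: a square bar 40 x 28 x 28 mm with a round nozzle, 12 mm in diameter, 10 mm long, in the middle of one end. Origin on its axis at half its overall length of 50 mm (5 mm from the bar's middle); its x axis points to the nozzle, y and z are alike (any side may lie down). Lies loose on the counter at any yaw
- fresh2: fresh detergent capsule, one of 3 or 4 (absent: None), 25-50 g, hard white plastic: a square bar 40 x 28 x 28 mm with a round nozzle, 12 mm in diameter, 10 mm long, in the middle of one end. Origin on its axis at half its overall length of 50 mm (5 mm from the bar's middle); its x axis points to the nozzle, y and z are alike (any side may lie down). Lies loose on the counter at any yaw
- fresh3: fresh detergent capsule, one of 3 or 4 (absent: None), 25-50 g, hard white plastic: a square bar 40 x 28 x 28 mm with a round nozzle, 12 mm in diameter, 10 mm long, in the middle of one end. Origin on its axis at half its overall length of 50 mm (5 mm from the bar's middle); its x axis points to the nozzle, y and z are alike (any side may lie down). Lies loose on the counter at any yaw
- spent0: a spent capsule, two or three of them in all (absent: None): a plain white square bar 40 x 28 x 28 mm, without a nozzle, about 35 g. Origin at its centre, x along it. At the start it sits in one of the tray's pockets, under the hood
- spent1: a spent capsule, two or three of them in all (absent: None): a plain white square bar 40 x 28 x 28 mm, without a nozzle, about 35 g. Origin at its centre, x along it. At the start it sits in one of the tray's pockets, under the hood
- feeder: capsule feeder fixed to the counter: grey base, white hood. Origin on the counter; x points to its back, away from the open front. Hood from x = 0 to 105 mm, 252 mm wide (y), open to the front, roof 66 to 72 mm above the counter. Base plate 8 mm high, in front to x = -90 mm
- tray (a joint): slide of the feeder's grey tray, m: 0 fully home under the hood, to 0.090 pulled right out along feeder -x. Friction about 2 N, stays where left. It carries a block 66 mm (x) by 234 mm with a row of four pockets, block top 31 mm above the counter. At 0.090 the block reaches from feeder x = -80 to -14 mm
- tray_grip (a point): grip point on the tray's black upright handle plate in front of the block; moves with the tray. The plate is 12 mm thick (feeder x), 50 mm wide (y), its top 56 mm above the counter; this point is in its middle, 11 mm below the top edge. With the tray home its rear face stands 34 mm ahead of the hood
- pocket0 (a point): where a seated fresh capsule's origin lies, 27 mm above the counter; moves with the tray, axes as the feeder's. Pocket 44 (x, its middle 5 mm towards -x) by 32 mm (y), 18 mm deep, with a slot for the nozzle 16 mm wide, 12 mm long, as deep, at its far (+x) end; pockets 54 mm apart in y, 22 mm walls between. A seated capsule stands 10 mm out of the block; the wrong way round it does not go down
- pocket1 (a point): where a seated fresh capsule's origin lies, 27 mm above the counter; moves with the tray, axes as the feeder's. Pocket 44 (x, its middle 5 mm towards -x) by 32 mm (y), 18 mm deep, with a slot for the nozzle 16 mm wide, 12 mm long, as deep, at its far (+x) end; pockets 54 mm apart in y, 22 mm walls between. A seated capsule stands 10 mm out of the block; the wrong way round it does not go down
- pocket2 (a point): where a seated fresh capsule's origin lies, 27 mm above the counter; moves with the tray, axes as the feeder's. Pocket 44 (x, its middle 5 mm towards -x) by 32 mm (y), 18 mm deep, with a slot for the nozzle 16 mm wide, 12 mm long, as deep, at its far (+x) end; pockets 54 mm apart in y, 22 mm walls between. A seated capsule stands 10 mm out of the block; the wrong way round it does not go down
- pocket3 (a point): where a seated fresh capsule's origin lies, 27 mm above the counter; moves with the tray, axes as the feeder's. Pocket 44 (x, its middle 5 mm towards -x) by 32 mm (y), 18 mm deep, with a slot for the nozzle 16 mm wide, 12 mm long, as deep, at its far (+x) end; pockets 54 mm apart in y, 22 mm walls between. A seated capsule stands 10 mm out of the block; the wrong way round it does not go down
- restart (a joint): white restart push button in a black collar on the hood's roof, m: 0 released, 0.006 fully pressed, springs back. About 4 N for 4 mm, 5 N fully down
- restart_top (a point): centre of the top face of the restart button (28 mm in diameter), about 94 mm above the counter; pressed straight down
- waste: open black waste box fixed to the counter, 120 mm (x) by 200 mm (y), 75 mm high, walls and floor 4 mm. Origin under its centre, on the counter
- cup: bystander: small blue plastic cup, 54 mm across, 50 mm high; origin on its underside
- tape: bystander: roll of tape, 56 mm across, 24 mm high; origin on its underside
- jar: bystander: small amber jar, 48 mm across, 58 mm high; origin on its underside
- mug: bystander: white mug, 76 mm across with a handle, 80 mm high; origin on its underside
- spent2: a spent capsule, two or three of them in all (absent: None): a plain white square bar 40 x 28 x 28 mm, without a nozzle, about 35 g. Origin at its centre, x along it. At the start it sits in one of the tray's pockets, under the hood
- spent3: a spent capsule, two or three of them in all (absent: None): a plain white square bar 40 x 28 x 28 mm, without a nozzle, about 35 g. Origin at its centre, x along it. At the start it sits in one of the tray's pockets, under the hood
Things that resemble listed ones, but are neither listed nor needed, are in the scene too. What is shaped like the fresh1 but pink or red is not meant. Leave any orange look-alike of the fresh0 alone.

How it is judged:
By the outcome, as a careful person would: the job done as asked, in the order asked, and still so for the second after the job is handed in, with the robot touching nothing.
Of fresh0, fresh1, fresh2, fresh3 only 3 to 4 are there at a start; the rules pass over those that are not, and their reading is None.
Of spent0, spent1, spent2, spent3 only 2 to 3 are there at a start; the rules pass over those that are not, and their reading is None.
At some moment in a run one of fresh0, fresh1, fresh2, fresh3 may be knocked a few centimetres aside while the robot is not near it.
Once in a run the grip may slacken for a moment while it holds something.
It also fails if it takes over 210 s, if anything falls off the work surface, if the arm or the gripper's body presses on something with over 40 N, if the wrist force passes 120 N, or if a joint passes its speed limit or range.

## Working session

There is one attempt and no reset: what is moved stays moved. The work goes in short steps, Python scripts to look and compute and a tool call to move; the robot and the scene stay as the last step left them, time stands still between calls to the robot, and variables do not carry over. Pictures are saved under pics/ and viewed, at most 14 in all, crops included, and the job is handed in when it is done.

Besides the shell and the picture viewer there is one more tool, called after ">>>" by a JSON object that holds its "name" and its "arguments", one argument or row to a line. servo_tool: Moves the arm, as the interface text tells. Scaled input: -1 to 1 covers 250 mm each way for a shift and 90 degrees each way for a turn. Its arguments: {"type":"object","properties":{"commands":{"type":"array"},"claw":{"type":"number"},"squeeze":{"type":"number"}},"required":["commands"]}

```bash
ls; mkdir -p pics; cat > h.py <<'E'
import numpy as np, cv2
from scipy.spatial.transform import Rotation as R
from bench import r
def T_tool(o=None):
    o=o or r.get_obs(); T=np.eye(4); T[:3,:3]=R.from_rotvec(o["orientation"]).as_matrix(); T[:3,3]=o["tcp_pos"]; return T
def ray(cam,uv,T=None):
    m=r.camera_model(cam); x=(uv[0]-m["cx"])/m["fx"]; y=(uv[1]-m["cy"])/m["fy"]
    if cam=="wrist":
        th=np.hypot(x,y); s=np.sin(th)/th if th>1e-9 else 1; d=np.array([x*s,y*s,np.cos(th)]); E=(T if T is not None else T_tool())@np.array(m["hand_eye"])
    else: d=np.array([x,y,1.]); E=np.array(m["extrinsics"])
    return E[:3,3],E[:3,:3]@d
def at_z(cam,uv,z,T=None):
    o,d=ray(cam,uv,T); return o+d*(z-o[2])/d[2]
def pt(cam,uv,dep,T=None):
    o,d=ray(cam,uv,T)
    m=r.camera_model(cam)
    if cam=="wrist":
        x=(uv[0]-m["cx"])/m["fx"]; y=(uv[1]-m["cy"])/m["fy"]; d=d/np.cos(np.hypot(x,y))
    return o+d*dep
def proj(cam,P,T=None):
    m=r.camera_model(cam)
    E=(T if T is not None else T_tool())@np.array(m["hand_eye"]) if cam=="wrist" else np.array(m["extrinsics"])
    p=np.linalg.inv(E)@np.append(P,1); 
    if cam=="wrist":
        th=np.arctan2(np.hypot(p[0],p[1]),p[2]); k=th/np.hypot(p[0],p[1])
    else: k=1/p[2]
    return np.array([m["cx"]+m["fx"]*p[0]*k,m["cy"]+m["fy"]*p[1]*k])
def save(cam,name,crop=None,scale=1):
    im,d=r.grab_frame(cam); a=im[:,:,::-1]
    np.savez("pics/%s.npz"%name,im=im,d=d)
    if crop: a=a[crop[1]:crop[3],crop[0]:crop[2]]
    if scale!=1: a=cv2.resize(a,None,fx=scale,fy=scale,interpolation=cv2.INTER_CUBIC)
    cv2.imwrite("pics/%s.png"%name,a); return im,d
def tri(L):
    A=np.zeros((3,3)); b=np.zeros(3)
    for o,d in L:
        d=d/np.linalg.norm(d); M=np.eye(3)-np.outer(d,d); A+=M; b+=M@o
    return np.linalg.solve(A,b)
E
python3 - <<'E'
from h import *
o=r.get_obs(); print({k:np.round(v,3) for k,v in o.items()}, r.tcp_to_tips)
print(np.round(T_tool(),3))
for c in ["top","side"]:
    save(c,c+"0"); m=r.camera_model(c); print(c,np.round(m["extrinsics"],3).tolist(),m["fx"])
    for n in ["fresh0","spent0","feeder","tray_grip","pocket0","pocket3","restart_top","waste","cup","tape","jar","mug"]:
        f=r.mark_of(c,n)
        print(n,[(np.round(x["uv"]).astype(int).tolist(),round(x["confidence"],2)) for x in f[:7]])
print(r.camera_model("wrist"))
E
```

```text
pics
{'clock': np.float64(0.0), 'joints': array([ 1.112,  0.478,  0.022,  1.556, -0.011,  1.109, -0.083]), 'qvel': array([ 0.   , -0.001,  0.001,  0.001, -0.   ,  0.   ,  0.001]), 'tau': array([ 0.0000e+00, -5.9644e+01,  1.6080e+00, -2.8120e+01,  1.3000e-02,
        9.0000e-03, -0.0000e+00]), 'tcp_pos': array([ 0.232, -0.633,  0.249]), 'orientation': array([-3.092e+00, -5.480e-01,  1.000e-03]), 'contact_force': array([-0.574,  0.489,  0.852]), 'moment': array([ 0.018, -0.026,  0.013]), 'gripper_force': np.float64(0.0), 'grip_width': np.float64(0.085)} 0.019
[[ 0.939  0.344 -0.001  0.232]
 [ 0.344 -0.939  0.002 -0.633]
 [-0.    -0.002 -1.     0.249]
 [ 0.     0.     0.     1.   ]]
top [[0.019, -0.993, 0.115, 0.33], [-1.0, -0.018, 0.005, -0.069], [-0.003, -0.115, -0.993, 1.457], [0.0, 0.0, 0.0, 1.0]] 539.7450808113231
fresh0 [([391, 282], 0.73), ([356, 200], 0.72), ([359, 237], 0.59), ([319, 198], 0.58), ([355, 272], 0.57), ([285, 201], 0.53), ([173, 197], 0.52)]
spent0 []
feeder [([176, 184], 0.6), ([314, 143], 0.45)]
tray_grip [([174, 196], 0.85)]
pocket0 []
pocket3 []
restart_top [(
[... 781 characters left out ...]
)]
restart_top [([252, 155], 0.4)]
waste [([361, 224], 0.63), ([290, 236], 0.56)]
cup [([246, 176], 0.7), ([296, 283], 0.58), ([212, 176], 0.36)]
tape [([380, 333], 0.95), ([226, 185], 0.59)]
jar [([263, 253], 0.98)]
mug [([455, 295], 0.78)]
{'fx': 325.19226210127806, 'fy': 325.19226210127806, 'cx': 277.51500863251596, 'cy': 211.68792991564885, 'hand_eye': array([[ 4.72973697e-04, -9.59659552e-01, -2.81164223e-01,
         7.21711172e-02],
       [ 9.99999357e-01,  7.43638126e-04, -8.55962524e-04,
         7.36673885e-04],
       [ 1.03051705e-03, -2.81163638e-01,  9.59659287e-01,
        -1.23599374e-01],
       [ 0.00000000e+00,  0.00000000e+00,  0.00000000e+00,
         1.00000000e+00]])}
```

```bash
python3 - <<'E'
import cv2
a=cv2.imread("pics/top0.png")[100:320,120:450]; cv2.imwrite("pics/top0c.png",cv2.resize(a,None,fx=2.4,fy=2.4,interpolation=cv2.INTER_CUBIC))
a=cv2.imread("pics/side0.png")[120:400,150:490]; cv2.imwrite("pics/side0c.png",cv2.resize(a,None,fx=2.1,fy=2.1,interpolation=cv2.INTER_CUBIC))
E
```

```text
(no output)
```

View pics/top0c.png

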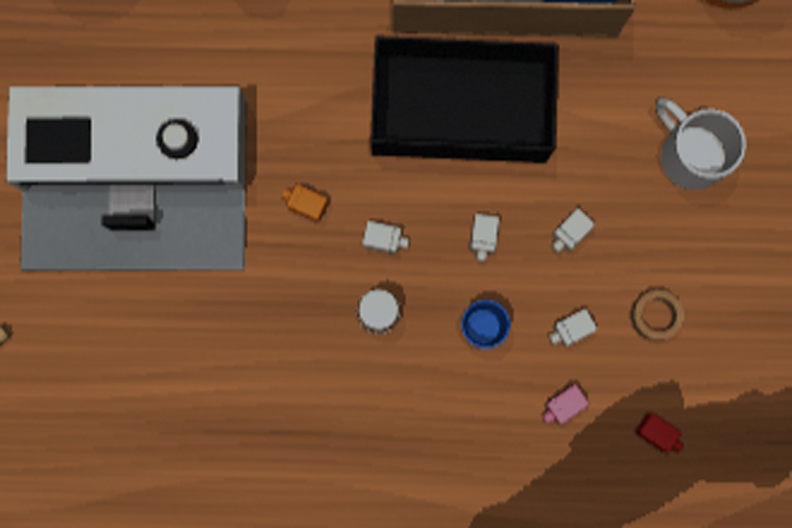

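View pics/side0c.png

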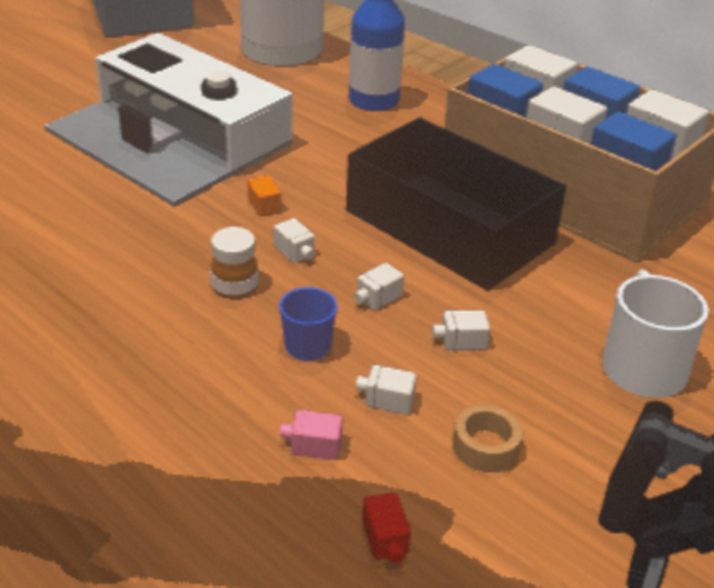

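Top view (full-frame pixels): the white capsules with a nozzle are at (279,198), (321,197), (358,195) and (359,237). The look-alikes are orange at (248,184), pink at (356,268) and red at (394,280); I leave those alone. The feeder is upper left with its handle at (174,190), the waste box is at (313,142). The side view shows the same layout.

```bash
cat >> h.py <<'E'
def cloud(cam,name,T=None):
    z=np.load("pics/%s.npz"%name); d=z["d"]; m=r.camera_model(cam)
    v,u=np.mgrid[0:d.shape[0],0:d.shape[1]]; x=(u-m["cx"])/m["fx"]; y=(v-m["cy"])/m["fy"]
    if cam=="wrist":
        th=np.hypot(x,y)+1e-12; s=np.tan(th)/th; E=(T if T is not None else T_tool())@np.array(m["hand_eye"]); C=np.dstack([x*s*d,y*s*d,d])
    else: E=np.array(m["extrinsics"]); C=np.dstack([x*d,y*d,d])
    P=C@E[:3,:3].T+E[:3,3]; P[d<=0]=np.nan; return z["im"],P
def caps(im,P,zlo=.018,zhi=.038,box=(0.2,1,-.6,.5)):
    hsv=cv2.cvtColor(im,cv2.COLOR_RGB2HSV); m=(hsv[...,1]<60)&(hsv[...,2]>110)&(P[...,2]>zlo-.012)&(P[...,2]<zhi)&(P[...,0]>box[0])&(P[...,0]<box[1])&(P[...,1]>box[2])&(P[...,1]<box[3])
    n,l,s,c=cv2.connectedComponentsWithStats(m.astype(np.uint8)); out=[]
    for i in range(1,n):
        if s[i,4]<60: continue
        q=P[l==i]; t=q[q[:,2]>zlo+.004]
        out.append((np.round(c[i]).tolist(),int(s[i,4]),np.round(q.mean(0),4).tolist(),round(float(np.median(t[:,2])),4) if len(t) else None,l==i))
    return out
E
python3 - <<'E'
from h import *
for cam in ["top","side"]:
    im,P=cloud(cam,cam+"0")
    for c in caps(im,P): print(cam,c[:4])
im,P=cloud("top","top0")
hsv=cv2.cvtColor(im,cv2.COLOR_RGB2HSV)
def rect(m,n):
    q=P[m][:,:2]; (c,s,a)=cv2.minAreaRect(q.astype(np.float32)); print(n,len(q),np.round(c,4),np.round(s,4),a,"z",np.median(P[m][:,2]))
b=(P[...,1]>.05)&(P[...,1]<.42)&(P[...,0]>.3)&(P[...,0]<.75)
rect(b&(P[...,2]>.06)&(P[...,2]<.08),"roof")
rect(b&(P[...,2]>.085)&(P[...,2]<.105)&(hsv[...,2]>140),"button")
rect(b&(P[...,2]>.045)&(P[...,2]<.062)&(hsv[...,2]<70)&(P[...,0]<.53),"handle")
g=b&(P[...,2]>.003)&(P[...,2]<.016)&(hsv[...,1]<70); rect(g,"base")
w=(P[...,1]<.06)&(P[...,1]>-.25)&(P[...,0]>.45)&(P[...,0]<.72)&(P[...,2]>.066)&(P[...,2]<.082)&(hsv[...,2]<60); rect(w,"waste")
# two-view marks
pairs={"grip":((174,196),(215,177)),"button":((193,155),(252,155)),"waste":((311,146),(361,224)),}
for k,(a,c) in pairs.items(): print(k,np.round(tri([ray("top",a),ray("side",c)]),4))
E
```

```text
top ([413.0, 164.0], 72, [0.6211, -0.4256, 0.0085], None)
top ([174.0, 183.0], 137, [0.5558, 0.2207, 0.0182], 0.0235)
top ([358.0, 195.0], 156, [0.5307, -0.2748, 0.0276], 0.0285)
top ([322.0, 197.0], 162, [0.5234, -0.1773, 0.0267], 0.0279)
top ([279.0, 198.0], 165, [0.519, -0.0641, 0.0269], 0.028)
top ([359.0, 236.0], 163, [0.4216, -0.2765, 0.0266], 0.028)
top ([85.0, 263.0], 189, [0.3385, 0.4477, 0.0206], 0.0233)
side ([284.0, 143.0], 355, [0.8226, 0.266, 0.0222], 0.0299)
side ([226.0, 191.0], 1784, [0.5373, 0.1891, 0.0111], 0.0305)
side ([327.0, 162.0], 88, [0.812, 0.0844, 0.0313], 0.032)
side ([95.0, 180.0], 251, [0.3193, 0.4615, 0.0181], 0.0223)
side ([227.0, 182.0], 101, [0.5612, 0.2118, 0.0183], 0.0346)
side ([290.0, 234.0], 263, [0.5119, -0.0697, 0.0219], 0.0275)
side ([330.0, 255.0], 309, [0.5171, -0.183, 0.022], 0.0273)
side ([261.0, 256.0], 104, [0.4206, -0.0757, 0.0141], 0.0221)
side ([370.0, 276.0], 367, [0.5243, -0.2804, 0.0218], 0.0274)
side ([463.0, 272.0], 76, [0.6504, -0.4057, 0.0332], 0.0334)
side ([457.0, 297.0], 537, [0.5912, -0.4277, 0.0222], 0.03)
side ([335.0, 304.0], 416, [0.4148, -0.282, 0.0225], 0.0276)
roof 3690 [0.599  0.2214] [0.1512 0.254 ] 1.2128911018371582 z 0.07267985012710898
button 70 [0.6158 0.1609] [0.0226 0.0234] 2.9836485385894775 z 0.09434274577204838
handle 58 [0.5263 0.2191] [0.0069 0.0503] 0.9952584505081177 z 0.05512853302094467
base 2825 [0.5279 0.2194] [0.1007 0.2516] 2.4004416465759277 z 0.008621706940378449
waste 291 [ 0.6653 -0.1498] [0.1085 0.1997] 0.06276750564575195 z 0.07385109838855697
grip [0.5204 0.2111 0.0484]
button [0.615  0.1621 0.0948]
waste [ 0.6667 -0.1477  0.0103]
```

```bash
cat >> h.py <<'E'
def pose(x,y,z,yaw):
    T=np.eye(4); a=np.radians(yaw); X=np.array([np.cos(a),np.sin(a),0]); Z=np.array([0,0,-1.]); T[:3,:3]=np.c_[X,np.cross(Z,X),Z]; T[:3,3]=x,y,z; return T
def plan(calls,T0=None):
    """calls: list of lists of (x,y,z,yaw) ; prints rows relative to the pose at each call's start"""
    T=T_tool() if T0 is None else T0
    for c in calls:
        prev=T; o=[]
        for w in c:
            W=pose(*w); D=np.linalg.inv(T)@W; s=D[:3,3]/.25; t=R.from_matrix(D[:3,:3]).as_rotvec()/(np.pi/2)
            n=max(np.linalg.norm(W[:3,3]-prev[:3,3])/.05, np.degrees(R.from_matrix(prev[:3,:3].T@W[:3,:3]).magnitude())/8.59)
            flag="" if max(abs(s).max(),abs(t).max())<=1 else " OUT"
            f=lambda a:"[%s]"%",".join("%g"%(round(v,3)+0) for v in a)
            o.append("[%s,%s] x%.1f%s"%(f(s),f(t),n,flag)); prev=W
        print("CALL",*o,sep="\n  "); T=prev
E
python3 - <<'E'
from h import *
plan([[(.41,-.43,.25,50)],[(.48,-.2,.25,70)],[(.50,.04,.25,90)],[(.50,.20,.25,90)]])
E
```

```text
CALL
  [[0.949,-0.521,0.001],[0,0,-0.332]] x5.4
CALL
  [[0.885,-0.377,0],[0,0,-0.222]] x4.8
CALL
  [[0.929,-0.253,0],[0,0,-0.222]] x4.8
CALL
  [[0.64,0,0],[0,0,0]] x3.2
```

>>> {"name": "servo_tool", "arguments": {
  "commands": [
    [[0.949,-0.521,0.001],[0,0,-0.332]],
    [[0.949,-0.521,0.001],[0,0,-0.332]],
    [[0.949,-0.521,0.001],[0,0,-0.332]],
    [[0.949,-0.521,0.001],[0,0,-0.332]],
    [[0.949,-0.521,0.001],[0,0,-0.332]],
    [[0.949,-0.521,0.001],[0,0,-0.332]],
    [[0.949,-0.521,0.001],[0,0,-0.332]],
    [[0.949,-0.521,0.001],[0,0,-0.332]]
  ]
}}

```text
clock: 2.1
tcp_pos: [0.4098, -0.4304, 0.2502]
orientation: [2.847, 1.328, -0.001]
contact_force: [-0.8, -1.4, 0.0]
grip_width: 0.0848
gripper_force: 0.0
```

>>> {"name": "servo_tool", "arguments": {
  "commands": [
    [[0.885,-0.377,0],[0,0,-0.222]],
    [[0.885,-0.377,0],[0,0,-0.222]],
    [[0.885,-0.377,0],[0,0,-0.222]],
    [[0.885,-0.377,0],[0,0,-0.222]],
    [[0.885,-0.377,0],[0,0,-0.222]],
    [[0.885,-0.377,0],[0,0,-0.222]],
    [[0.885,-0.377,0],[0,0,-0.222]]
  ]
}}

```text
clock: 2.8
tcp_pos: [0.4798, -0.2013, 0.2501]
orientation: [2.574, 1.799, -0.001]
contact_force: [-0.7, 0.1, 0.7]
grip_width: 0.0854
gripper_force: 0.0
```

>>> {"name": "servo_tool", "arguments": {
  "commands": [
    [[0.929,-0.253,0],[0,0,-0.222]],
    [[0.929,-0.253,0],[0,0,-0.222]],
    [[0.929,-0.253,0],[0,0,-0.222]],
    [[0.929,-0.253,0],[0,0,-0.222]],
    [[0.929,-0.253,0],[0,0,-0.222]],
    [[0.929,-0.253,0],[0,0,-0.222]],
    [[0.929,-0.253,0],[0,0,-0.222]]
  ]
}}

```text
clock: 3.5
tcp_pos: [0.5007, 0.0378, 0.2498]
orientation: [2.225, 2.218, -0.001]
contact_force: [-0.7, -0.7, 0.2]
grip_width: 0.0856
gripper_force: 0.0
```

>>> {"name": "servo_tool", "arguments": {
  "commands": [
    [[0.64,0,0],[0,0,0]],
    [[0.64,0,0],[0,0,0]],
    [[0.64,0,0],[0,0,0]],
    [[0.64,0,0],[0,0,0]],
    [[0.64,0,0],[0,0,0]],
    [[0.64,0,0],[0,0,0]]
  ],
  "claw": 0.5
}}

```text
clock: 4.1
tcp_pos: [0.5015, 0.1962, 0.2495]
orientation: [2.227, 2.214, -0.003]
contact_force: [0.5, -1.4, 0.4]
grip_width: 0.043
gripper_force: 0.0
```

```bash
python3 - <<'E'
from h import *
T=T_tool(); save("wrist","w1",scale=1.3)
np.save("pics/w1T.npy",T)
for n in ["tray_grip","restart_top","spent0","pocket0","feeder"]:
    for x in r.mark_of("wrist",n)[:5]: print(n,np.round(x["uv"]),round(x["confidence"],2),np.round(at_z("wrist",x["uv"],{"tray_grip":.045,"restart_top":.094}.get(n,.027),T),4))
im,P=cloud("wrist","w1",T); v=im.max(2)
def rect(m,n):
    q=P[m][:,:2]; c,s,a=cv2.minAreaRect(q.astype(np.float32)); print(n,len(q),np.round(c,4),np.round(s,4),round(a,2),"z",np.median(P[m][:,2]),q.min(0),q.max(0))
z=P[...,2]
rect((z>.066)&(z<.079)&(abs(P[...,0]-.6)<.2)&(abs(P[...,1]-.22)<.15),"roof")
rect((z>.051)&(z<.06)&(v<90)&(abs(P[...,0]-.53)<.03)&(abs(P[...,1]-.22)<.05),"handle")
rect((z>.004)&(z<.012)&(abs(P[...,0]-.5)<.1)&(abs(P[...,1]-.22)<.15)&(np.ptp(im.astype(int),axis=2)<30),"base")
# front roof edge line fit
m=(z>.069)&(z<.076); xs=[];ys=[]
for y in np.arange(.12,.33,.01):
    q=P[m&(abs(P[...,1]-y)<.004)]
    if len(q)>5: xs.append(q[:,0].min()); ys.append(y)
print(np.degrees(np.arctan(np.polyfit(ys,xs,1)[0])),np.round(xs,4))
E
```

```text
tray_grip [303. 166.] 0.89 [0.5286 0.2194 0.045 ]
restart_top [395. 236.] 0.56 [0.6149 0.1606 0.094 ]
spent0 [235. 352.] 0.66 [ 0.4425 -0.0362  0.027 ]
feeder [334. 158.] 0.67 [0.5625 0.2254 0.027 ]
roof 22316 [0.6841 0.2223] [0.2357 0.253 ] 1.33 z 0.07194348164067585 [0.56376665 0.094544  ] [0.79997871 0.3480413 ]
handle 586 [0.53   0.2192] [0.0113 0.0504] 0.62 z 0.05567601814293241 [0.52418632 0.1940412 ] [0.53586473 0.24445034]
base 15644 [0.5295 0.2189] [0.099  0.2509] 1.39 z 0.007927314275541608 [0.47780812 0.09342939] [0.5817137 0.345237 ]
-1.474280431069737 [0.5695 0.569  0.5686 0.5682 0.5681 0.5675 0.5676 0.5673 0.5673 0.5671
 0.5668 0.5661 0.566  0.566  0.5654 0.5655 0.5649 0.565  0.5646 0.5642
 0.564 ]
```

View pics/w1.png

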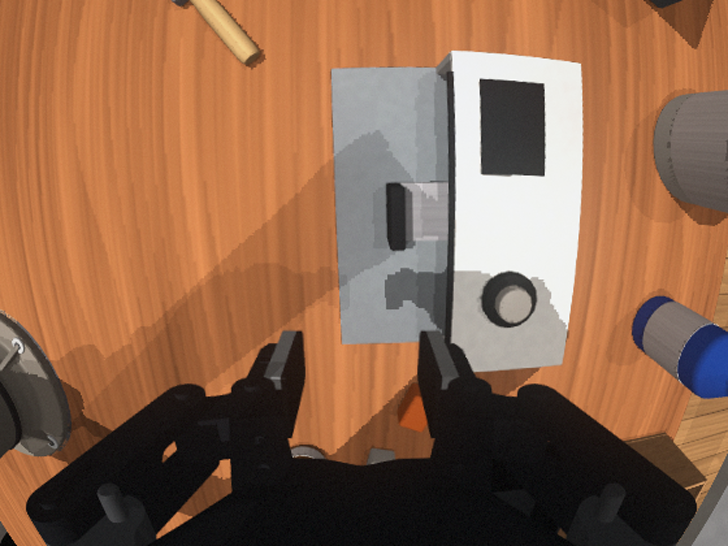

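The wrist view shows the handle at (398,215)/1.3 and the button at (513,303)/1.3, with the tray home. Feeder yaw is about +1.4° and the handle centre is at (0.529, 0.219).

```bash
python3 - <<'E'
from h import *
c,s=np.cos(np.radians(1.4)),np.sin(np.radians(1.4))
plan([[(.526,.2193,.12,91.4),(.526,.2193,.048,91.4)],[(.526-.095*c,.2193-.095*s,.048,91.4)]])
E
```

```text
CALL
  [[0.084,0.101,0.52],[0,0,-0.018]] x2.7
  [[0.084,0.1,0.808],[0,0,-0.018]] x1.4
CALL
  [[0,-0.38,0],[0,0,0]] x1.9
```

>>> {"name": "servo_tool", "arguments": {
  "commands": [
    [[0.084,0.101,0.3],[0,0,-0.018]],
    [[0.084,0.101,0.52],[0,0,-0.018]],
    [[0.084,0.101,0.52],[0,0,-0.018]],
    [[0.084,0.101,0.52],[0,0,-0.018]],
    [[0.084,0.101,0.56],[0,0,-0.018]],
    [[0.084,0.101,0.62],[0,0,-0.018]],
    [[0.084,0.101,0.68],[0,0,-0.018]],
    [[0.084,0.101,0.74],[0,0,-0.018]],
    [[0.084,0.101,0.808],[0,0,-0.018]],
    [[0.084,0.101,0.808],[0,0,-0.018]]
  ],
  "claw": 0.65
}}

```text
clock: 5.4
tcp_pos: [0.5246, 0.2202, 0.0458]
orientation: [-2.19, -2.251, 0.005]
contact_force: [-0.2, -0.5, 0.2]
grip_width: 0.0298
gripper_force: 0.0
```

>>> {"name": "servo_tool", "arguments": {
  "commands": [
    [[0,0,0],[0,0,0]],
    [[0,0,0],[0,0,0]],
    [[0,0,0],[0,0,0]],
    [[0,0,0],[0,0,0]],
    [[0,0,0],[0,0,0]]
  ],
  "claw": 1.0,
  "squeeze": 30
}}

```text
clock: 5.9
tcp_pos: [0.5258, 0.2208, 0.0481]
orientation: [-2.191, -2.251, -0.001]
contact_force: [1.6, 0.4, -6.7]
grip_width: 0.0113
gripper_force: 32.2
```

>>> {"name": "servo_tool", "arguments": {
  "commands": [
    [[0,-0.04,0],[0,0,0]],
    [[0,-0.08,0],[0,0,0]],
    [[0,-0.12,0],[0,0,0]],
    [[0,-0.16,0],[0,0,0]],
    [[0,-0.2,0],[0,0,0]],
    [[0,-0.24,0],[0,0,0]],
    [[0,-0.28,0],[0,0,0]],
    [[0,-0.32,0],[0,0,0]],
    [[0,-0.35,0],[0,0,0]],
    [[0,-0.365,0],[0,0,0]],
    [[0,-0.38,0],[0,0,0]],
    [[0,-0.38,0],[0,0,0]]
  ]
}}

```text
clock: 7.1
tcp_pos: [0.4388, 0.2188, 0.0486]
orientation: [2.192, 2.244, 0.02]
contact_force: [29.1, 5.5, -37.8]
grip_width: 0.0111
gripper_force: 31.7
```

>>> {"name": "servo_tool", "arguments": {
  "commands": [
    [[0,0.028,0],[0,0,0]],
    [[0,0.028,0],[0,0,0]]
  ]
}}

```text
clock: 7.3
tcp_pos: [0.439, 0.2188, 0.0484]
orientation: [2.192, 2.25, 0.003]
contact_force: [8.1, 2.6, -11.7]
grip_width: 0.0116
gripper_force: 33.5
```

>>> {"name": "servo_tool", "arguments": {
  "commands": [
    [[0,0,0],[0,0,0]],
    [[0,0,0],[0,0,0]],
    [[0,0,0],[0,0,0]],
    [[0,0,0],[0,0,0]]
  ],
  "claw": 0.6
}}

```text
clock: 7.7
tcp_pos: [0.4374, 0.2182, 0.0482]
orientation: [2.19, 2.252, -0.001]
contact_force: [0.3, 0.5, -0.1]
grip_width: 0.0343
gripper_force: 0.0
```

>>> {"name": "servo_tool", "arguments": {
  "commands": [
    [[0,0,-0.1],[0,0,0]],
    [[0,0,-0.25],[0,0,0]],
    [[0,0,-0.45],[0,0,0]],
    [[0,0,-0.6],[0,0,0]],
    [[0,0,-0.6],[0,0,0]],
    [[0,0,-0.6],[0,0,0]]
  ]
}}

```text
clock: 8.3
tcp_pos: [0.4379, 0.2182, 0.1988]
orientation: [2.19, 2.25, 0.002]
contact_force: [0.3, 0.6, -0.8]
grip_width: 0.0339
gripper_force: 0.0
```

```bash
python3 - <<'E'
from h import *
T=T_tool(); print(np.round(T[:3,3],4)); save("wrist","w2",scale=1.3); np.save("pics/w2T.npy",T)
for n in ["tray_grip","spent0","pocket0"]:
    for x in r.mark_of("wrist",n)[:5]: print(n,np.round(x["uv"]),round(x["confidence"],2),np.round(at_z("wrist",x["uv"],{"tray_grip":.045}.get(n,.027),T),4))
save("top","t2"); im,P=cloud("top","t2")
for c in caps(im,P,box=(.3,.75,-.5,.4)): print(c[:4])
E
```

```text
[0.4379 0.2182 0.1988]
tray_grip [360. 114.] 0.66 [0.5081 0.2975 0.045 ]
tray_grip [276. 205.] 0.56 [0.4382 0.2145 0.045 ]
spent0 [358. 113.] 0.65 [0.5108 0.2988 0.027 ]
pocket0 [363. 225.] 0.85 [0.5238 0.1919 0.027 ]
pocket0 [359. 271.] 0.62 [0.5255 0.141  0.027 ]
([358.0, 195.0], 158, [0.5307, -0.2749, 0.0266], 0.0277)
([322.0, 197.0], 163, [0.5235, -0.1772, 0.0268], 0.0281)
([280.0, 198.0], 153, [0.5198, -0.0651, 0.0271], 0.0277)
([173.0, 214.0], 211, [0.472, 0.2194, 0.0185], 0.0233)
([359.0, 236.0], 165, [0.4216, -0.2765, 0.0269], 0.0275)
```

View pics/w2.png

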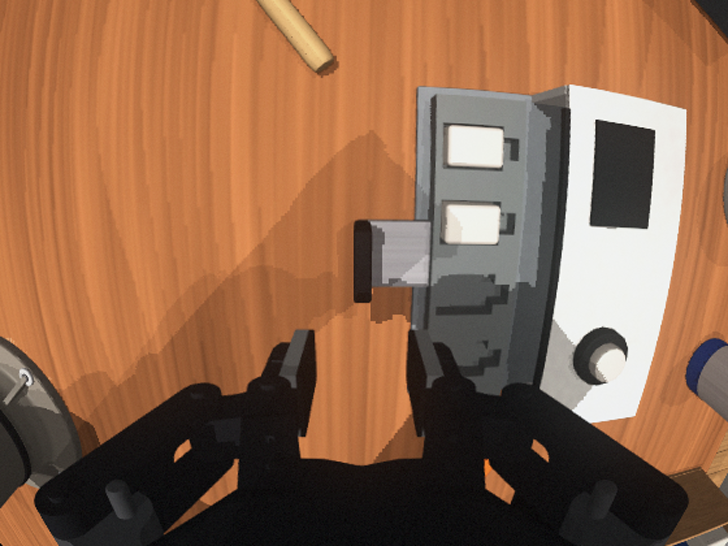

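The tray is out. It holds two spent capsules, at (475,147) and (471,223) in the enlarged view, and two empty pockets at (470,295) and (470,360), with the slots towards the hood. I now measure the block and the capsules.

```bash
python3 - <<'E'
from h import *
T=np.load("pics/w2T.npy"); im,P=cloud("wrist","w2",T); z=P[...,2]; v=im.min(2)
def rect(m,n,k=None):
    if k:
        N,l,s,c=cv2.connectedComponentsWithStats(m.astype(np.uint8)); ids=[i for i in range(1,N) if s[i,4]>k]
    else: l=m.astype(int); ids=[1]
    for i in ids:
        q=P[l==i]; (c,s,a)=cv2.minAreaRect(q[:,:2].astype(np.float32)); print(n,len(q),np.round(c,4),np.round(s,4),round(a,1),"z",np.round(np.median(q[:,2]),4))
b=(P[...,0]>.44)&(P[...,0]<.565)&(P[...,1]>.05)&(P[...,1]<.36)
rect(b&(z>.035)&(z<.047)&(v>120),"spent",100)
q=b&(z>.027)&(z<.035)&(P[...,0]>.47); rect(q,"block")
for y in np.arange(.26,.34,.01):
    w=P[q&(abs(P[...,1]-y)<.004)]; print(round(y,2),w[:,0].min().round(4),w[:,0].max().round(4),end=" | ")
m=(z>.069)&(z<.076)&(P[...,0]<.75); xs=[];ys=[]
for y in np.arange(.12,.33,.02):
    w=P[m&(abs(P[...,1]-y)<.004)]
    if len(w)>5: xs.append(w[:,0].min()); ys.append(y)
print("\nhood",np.degrees(np.arctan(np.polyfit(ys,xs,1)[0])),np.round(xs,4))
im,P=cloud("top","t2"); z=P[...,2]; b=(P[...,0]>.44)&(P[...,0]<.565)&(P[...,1]>.05)&(P[...,1]<.36)
rect(b&(z>.035)&(z<.047)&(im.min(2)>110),"spent-top",20); rect(b&(z>.025)&(z<.036),"block-top",100)
E
```

```text
spent 1314 [0.5148 0.2996] [0.041  0.0276] 1.6 z 0.0407
spent 1252 [0.5158 0.2457] [0.0398 0.0275] 1.4 z 0.0407
block 8559 [0.5229 0.2192] [0.0672 0.2338] 1.3 z 0.0308
0.26 0.4888 0.5551 | 0.27 0.4883 0.5549 | 0.28 0.488 0.5548 | 0.29 0.4881 0.5542 | 0.3 0.4873 0.5544 | 0.31 0.4874 0.5537 | 0.32 0.487 0.5537 | 0.33 0.4872 0.5534 | 0.34 0.539 0.5532 | 
hood -3.879641653231649 [0.5877 0.5685 0.5676 0.5671 0.5667 0.5664 0.5657 0.5653 0.5648 0.5641
 0.5639]
spent-top 108 [0.5152 0.2448] [0.0389 0.0243] 3.9 z 0.0415
block-top 876 [0.5227 0.2083] [0.0659 0.213 ] 1.1 z 0.0307
```

```bash
python3 - <<'E'
from h import *
plan([[(.515,.2996,.18,181.4-1)],[(.515,.2996,.09,181.4),(.515,.2996,.05,181.4)],[(.515,.2996,.18,181.4)],[(.57,.08,.18,181.4)],[(.665,-.14,.18,181.4),(.665,-.14,.075,181.4)]])
print(r.get_obs()["joints"])
E
```

```text
CALL
  [[0.318,0.321,0.066],[-0.002,-0.001,-0.987]] x10.3
CALL
  [[0,0,0.36],[0,0,-0.011]] x1.8
  [[0,0,0.52],[0,0,-0.011]] x0.8
CALL
  [[0,0,-0.52],[0,0,0]] x2.6
CALL
  [[-0.198,-0.884,0],[0,0,0]] x4.5
CALL
  [[-0.358,-0.889,0],[0,0,0]] x4.8
  [[-0.358,-0.889,0.42],[0,0,0]] x2.1
[-0.02910268  0.30485641 -0.65667373  2.01010542  0.23452074  0.90340373
 -0.78296707]
```

>>> {"name": "servo_tool", "arguments": {
  "commands": [
    [[0.318,0.321,0.066],[0,0,-0.987]],
    [[0.318,0.321,0.066],[0,0,-0.987]],
    [[0.318,0.321,0.066],[0,0,-0.987]],
    [[0.318,0.321,0.066],[0,0,-0.987]],
    [[0.318,0.321,0.066],[0,0,-0.987]],
    [[0.318,0.321,0.066],[0,0,-0.987]],
    [[0.318,0.321,0.066],[0,0,-0.987]],
    [[0.318,0.321,0.066],[0,0,-0.987]],
    [[0.318,0.321,0.066],[0,0,-0.987]],
    [[0.318,0.321,0.066],[0,0,-0.987]],
    [[0.318,0.321,0.066],[0,0,-0.987]],
    [[0.318,0.321,0.066],[0,0,-0.987]],
    [[0.318,0.321,0.066],[0,0,-0.987]]
  ],
  "claw": 0.5
}}

```text
clock: 9.85
tcp_pos: [0.5155, 0.2999, 0.1807]
orientation: [0.008, -3.14, 0.001]
contact_force: [0.8, 0.7, -0.3]
grip_width: 0.0425
gripper_force: 0.0
```

>>> {"name": "servo_tool", "arguments": {
  "commands": [
    [[0,0,0.2],[0,0,-0.011]],
    [[0,0,0.36],[0,0,-0.011]],
    [[0,0,0.4],[0,0,-0.011]],
    [[0,0,0.46],[0,0,-0.011]],
    [[0,0,0.52],[0,0,-0.011]],
    [[0,0,0.52],[0,0,-0.011]],
    [[0,0,0.52],[0,0,-0.011]]
  ]
}}

```text
clock: 10.55
tcp_pos: [0.5162, 0.3005, 0.0523]
orientation: [-0.038, 3.141, 0.001]
contact_force: [-0.6, -0.2, 0.3]
grip_width: 0.0425
gripper_force: 0.0
```

```bash
python3 - <<'E'
from h import *
print(np.round(T_tool(),4)); print(np.round(r.get_obs()["joints"],2)); save("wrist","w3",scale=1.3)
E
```

```text
[[-9.997e-01 -2.390e-02  8.000e-04  5.162e-01]
 [-2.390e-02  9.997e-01  6.000e-04  3.005e-01]
 [-9.000e-04  6.000e-04 -1.000e+00  5.230e-02]
 [ 0.000e+00  0.000e+00  0.000e+00  1.000e+00]]
[-0.03  0.76 -0.83  1.84  0.72  0.87  0.38]
```

View pics/w3.png

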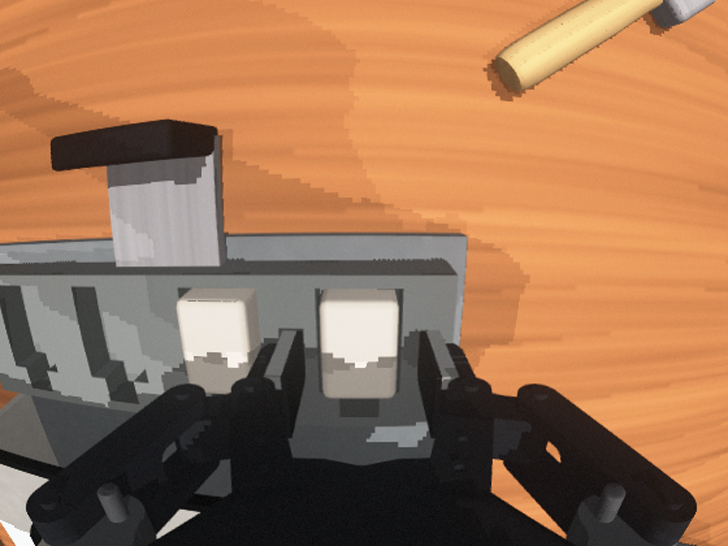

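The wrist view shows the fingers straddling the spent capsule at (358,345). I lower 2 mm more and close.

>>> {"name": "servo_tool", "arguments": {
  "commands": [
    [[0,0.0,0.01],[0,0,0]],
    [[0,0,0.01],[0,0,0]],
    [[0,0,0.01],[0,0,0]]
  ]
}}

```text
clock: 10.9
tcp_pos: [0.5161, 0.3001, 0.0494]
orientation: [-0.037, 3.141, 0.0]
contact_force: [0.5, 1.1, -0.2]
grip_width: 0.0425
gripper_force: 0.0
```

>>> {"name": "servo_tool", "arguments": {
  "commands": [
    [[0,0,0],[0,0,0]],
    [[0,0,0],[0,0,0]],
    [[0,0,0],[0,0,0]],
    [[0,0,0],[0,0,0]],
    [[0,0,-0.03],[0,0,0]],
    [[0,0,-0.1],[0,0,0]],
    [[0,0,-0.25],[0,0,0]],
    [[0,0,-0.4],[0,0,0]],
    [[0,0,-0.52],[0,0,0]],
    [[0,0,-0.52],[0,0,0]]
  ],
  "claw": 1.0,
  "squeeze": 35
}}

```text
clock: 11.9
tcp_pos: [0.5175, 0.3024, 0.1848]
orientation: [-0.038, 3.134, 0.007]
contact_force: [0.7, 1.1, -0.4]
grip_width: 0.0269
gripper_force: 34.6
```

>>> {"name": "servo_tool", "arguments": {
  "commands": [
    [[-0.05,-0.15,0],[0,0,0]],
    [[-0.1,-0.35,0],[0,0,0]],
    [[-0.15,-0.55,0],[0,0,0]],
    [[-0.17,-0.75,0],[0,0,0]],
    [[-0.198,-0.884,0],[0,0,0]],
    [[-0.198,-0.884,0],[0,0,0]]
  ]
}}

```text
clock: 12.5
tcp_pos: [0.5718, 0.0725, 0.1782]
orientation: [0.022, -3.14, 0.006]
contact_force: [-0.4, -0.4, -0.7]
grip_width: 0.0272
gripper_force: 34.6
```

>>> {"name": "servo_tool", "arguments": {
  "commands": [
    [[-0.06,-0.15,0],[0,0,0]],
    [[-0.14,-0.35,0],[0,0,0]],
    [[-0.24,-0.55,0],[0,0,0]],
    [[-0.3,-0.75,0],[0,0,0]],
    [[-0.358,-0.889,0],[0,0,0]],
    [[-0.358,-0.889,0],[0,0,0]],
    [[-0.358,-0.889,0.15],[0,0,0]],
    [[-0.358,-0.889,0.3],[0,0,0]],
    [[-0.358,-0.889,0.4],[0,0,0]],
    [[-0.358,-0.889,0.43],[0,0,0]],
    [[-0.358,-0.889,0.43],[0,0,0]]
  ]
}}

```text
clock: 13.6
tcp_pos: [0.6649, -0.1388, 0.0709]
orientation: [0.039, -3.14, -0.001]
contact_force: [0.2, -1.0, -0.5]
grip_width: 0.0271
gripper_force: 40.6
```

>>> {"name": "servo_tool", "arguments": {
  "commands": [
    [[0,0,0],[0,0,0]],
    [[0,0,0],[0,0,0]],
    [[0,0,0],[0,0,0]],
    [[0,0,0],[0,0,0]],
    [[0,0,-0.2],[0,0,0]],
    [[0,0,-0.4],[0,0,0]],
    [[0,0,-0.42],[0,0,0]],
    [[0,0,-0.42],[0,0,0]]
  ],
  "claw": 0.5
}}

```text
clock: 14.4
tcp_pos: [0.6666, -0.1397, 0.1791]
orientation: [-0.037, 3.137, -0.002]
contact_force: [-0.1, -0.9, 0.5]
grip_width: 0.0426
gripper_force: 0.0
```

```bash
python3 - <<'E'
from h import *
save("top","t3"); im,P=cloud("top","t3")
for c in caps(im,P,box=(.3,.75,-.5,.4),zlo=.012,zhi=.048): print(c[:4])
print(np.round(T_tool()[:3,3],4),np.round(r.get_obs()["joints"],2))
plan([[(.57,.08,.18,181.4)],[(.5158,.2457,.18,181.4),(.5158,.2457,.08,181.4)],[(.5158,.2457,.049,181.4)]])
E
```

```text
([308.0, 145.0], 131, [0.6653, -0.1393, 0.0318], 0.0317)
([412.0, 162.0], 263, [0.6286, -0.4242, 0.0054], None)
([322.0, 197.0], 149, [0.5236, -0.1769, 0.0272], 0.0278)
([162.0, 197.0], 147, [0.515, 0.2452, 0.0415], 0.0416)
([279.0, 198.0], 164, [0.5189, -0.0641, 0.0275], 0.0285)
([173.0, 214.0], 217, [0.4713, 0.219, 0.0183], 0.0194)
[ 0.6654 -0.14    0.1769] [ 0.69  0.72 -0.89  1.56  0.59  1.15  1.27]
CALL
  [[0.361,0.889,-0.013],[-0.001,0,0]] x4.8
CALL
  [[0.201,0.668,0],[0,0,0]] x3.5
  [[0.201,0.668,0.4],[0,0,0]] x2.0
CALL
  [[0,0,0.124],[0,0,0]] x0.6
```

>>> {"name": "servo_tool", "arguments": {
  "commands": [
    [[0.361,0.889,-0.013],[0,0,0]],
    [[0.361,0.889,-0.013],[0,0,0]],
    [[0.361,0.889,-0.013],[0,0,0]],
    [[0.361,0.889,-0.013],[0,0,0]],
    [[0.361,0.889,-0.013],[0,0,0]],
    [[0.361,0.889,-0.013],[0,0,0]]
  ]
}}

```text
clock: 15.05
tcp_pos: [0.566, 0.0868, 0.179]
orientation: [0.054, -3.138, -0.004]
contact_force: [0.7, -0.1, 0.6]
grip_width: 0.0425
gripper_force: 0.0
```

>>> {"name": "servo_tool", "arguments": {
  "commands": [
    [[0.201,0.668,0],[0,0,0]],
    [[0.201,0.668,0],[0,0,0]],
    [[0.201,0.668,0],[0,0,0]],
    [[0.201,0.668,0],[0,0,0]],
    [[0.201,0.668,0],[0,0,0]],
    [[0.201,0.668,0],[0,0,0]],
    [[0.201,0.668,0.2],[0,0,0]],
    [[0.201,0.668,0.36],[0,0,0]],
    [[0.201,0.668,0.4],[0,0,0]],
    [[0.201,0.668,0.46],[0,0,0]],
    [[0.201,0.668,0.524],[0,0,0]],
    [[0.201,0.668,0.524],[0,0,0]],
    [[0.201,0.668,0.524],[0,0,0]]
  ]
}}

```text
clock: 16.35
tcp_pos: [0.5164, 0.2463, 0.0493]
orientation: [-0.037, 3.14, 0.001]
contact_force: [-0.1, -0.7, -0.3]
grip_width: 0.0426
gripper_force: 0.0
```

>>> {"name": "servo_tool", "arguments": {
  "commands": [
    [[0,0,0],[0,0,0]],
    [[0,0,0],[0,0,0]],
    [[0,0,0],[0,0,0]],
    [[0,0,0],[0,0,0]],
    [[0,0,-0.03],[0,0,0]],
    [[0,0,-0.1],[0,0,0]],
    [[0,0,-0.25],[0,0,0]],
    [[0,0,-0.4],[0,0,0]],
    [[0,0,-0.524],[0,0,0]],
    [[0,0,-0.524],[0,0,0]]
  ],
  "claw": 1.0
}}

```text
clock: 17.35
tcp_pos: [0.5175, 0.2481, 0.1855]
orientation: [-0.038, 3.134, 0.006]
contact_force: [0.8, 0.6, -0.3]
grip_width: 0.027
gripper_force: 34.6
```

```bash
python3 - <<'E'
from h import *
plan([[(.57,.05,.18,181.4)],[(.665,-.165,.18,181.4),(.665,-.165,.08,181.4)]])
E
```

```text
CALL
  [[-0.191,-0.797,0.021],[0.002,0.005,0]] x4.1
CALL
  [[-0.359,-0.869,0],[0,0,0]] x4.7
  [[-0.359,-0.869,0.4],[0,0,0]] x2.0
```

>>> {"name": "servo_tool", "arguments": {
  "commands": [
    [[-0.05,-0.15,0.02],[0,0,0]],
    [[-0.1,-0.35,0.02],[0,0,0]],
    [[-0.15,-0.55,0.02],[0,0,0]],
    [[-0.191,-0.7,0.02],[0,0,0]],
    [[-0.191,-0.797,0.02],[0,0,0]],
    [[-0.191,-0.797,0.02],[0,0,0]]
  ]
}}

```text
clock: 17.95
tcp_pos: [0.5683, 0.0426, 0.1742]
orientation: [0.026, -3.14, 0.004]
contact_force: [0.3, 0.3, -0.1]
grip_width: 0.027
gripper_force: 34.6
```

>>> {"name": "servo_tool", "arguments": {
  "commands": [
    [[-0.06,-0.15,0],[0,0,0]],
    [[-0.14,-0.35,0],[0,0,0]],
    [[-0.24,-0.55,0],[0,0,0]],
    [[-0.3,-0.75,0],[0,0,0]],
    [[-0.359,-0.869,0],[0,0,0]],
    [[-0.359,-0.869,0],[0,0,0]],
    [[-0.359,-0.869,0.15],[0,0,0]],
    [[-0.359,-0.869,0.3],[0,0,0]],
    [[-0.359,-0.869,0.38],[0,0,0]],
    [[-0.359,-0.869,0.4],[0,0,0]],
    [[-0.359,-0.869,0.4],[0,0,0]]
  ]
}}

```text
clock: 19.05
tcp_pos: [0.6632, -0.1662, 0.075]
orientation: [0.039, -3.141, -0.001]
contact_force: [0.9, -0.6, -0.0]
grip_width: 0.0269
gripper_force: 34.7
```

>>> {"name": "servo_tool", "arguments": {
  "commands": [
    [[0,0,0],[0,0,0]],
    [[0,0,0],[0,0,0]],
    [[0,0,0],[0,0,0]],
    [[0,0,0],[0,0,0]],
    [[0,0,-0.2],[0,0,0]],
    [[0,0,-0.4],[0,0,0]],
    [[0,0,-0.5],[0,0,0]],
    [[0.3,0,-0.6],[0,0,0]],
    [[0.5,0,-0.7],[0,0,0]],
    [[0.8,0,-0.75],[0,0,0]],
    [[0.8,0,-0.75],[0,0,0]],
    [[0.8,0,-0.75],[0,0,0]]
  ],
  "claw": 0.4
}}

```text
clock: 20.25
tcp_pos: [0.4588, -0.1726, 0.2627]
orientation: [0.034, -3.138, 0.006]
contact_force: [1.0, -0.6, 0.6]
grip_width: 0.0513
gripper_force: 0.0
```

```bash
cat >> h.py <<'E'
def fit(im,P,zlo=.022,zhi=.034,box=(.3,.75,-.5,.05)):
    """capsules on the counter: body centre from the top face's rectangle, yaw towards the nozzle"""
    z=P[...,2]; hsv=cv2.cvtColor(im,cv2.COLOR_RGB2HSV); b=(P[...,0]>box[0])&(P[...,0]<box[1])&(P[...,1]>box[2])&(P[...,1]<box[3])
    top=b&(z>zlo)&(z<zhi)&(hsv[...,1]<70)&(hsv[...,2]>90)
    n,l,s,c=cv2.connectedComponentsWithStats(top.astype(np.uint8)); out=[]
    for i in range(1,n):
        if s[i,4]<50: continue
        q=P[l==i]; q=q[q[:,2]>np.median(q[:,2])-.003]
        (cc,ss,a)=cv2.minAreaRect(q[:,:2].astype(np.float32)); cc=np.array(cc)
        if max(ss)>.06 or max(ss)<.03: continue
        yaw=np.radians(a if ss[0]>ss[1] else a+90); u=np.array([np.cos(yaw),np.sin(yaw)])
        w=(P[...,:2]-cc)@u; t=(P[...,:2]-cc)@np.array([-u[1],u[0]])
        nz=b&(hsv[...,1]<70)&(hsv[...,2]>80)&(abs(t)<.009)&(abs(w)>.0225)&(abs(w)<.031)&(z>.010)&(z<.026)
        p,mi=(nz&(w>0)).sum(),(nz&(w<0)).sum()
        if mi>p: u=-u
        out.append((cc,np.degrees(np.arctan2(u[1],u[0])),np.median(q[:,2]),ss,(p,mi),c[i]))
        print(np.round(cc,4),"nozzle yaw %.1f"%out[-1][1],"z %.4f"%out[-1][2],np.round(ss,4),p,mi,"px",np.round(c[i]))
    return out
E
python3 - <<'E'
from h import *
T=T_tool(); print(np.round(T[:3,3],4),np.round(r.get_obs()["joints"],2)); save("wrist","w4",scale=1.3); np.save("pics/w4T.npy",T)
im,P=cloud("wrist","w4",T); fit(im,P)
save("top","t4"); im,P=cloud("top","t4"); fit(im,P)
save("side","s4"); im,P=cloud("side","s4"); fit(im,P)
E
```

```text
[ 0.4588 -0.1726  0.2627] [ 1.15  0.33 -1.09  1.92  0.34  1.09  1.51]
[ 0.4237 -0.2791] nozzle yaw 118.7 z 0.0277 [0.0276 0.0396] 66 0 px [186. 151.]
[ 0.5263 -0.1778] nozzle yaw 173.4 z 0.0276 [0.0272 0.0398] 71 0 px [273. 238.]
[ 0.5205 -0.0632] nozzle yaw -101.4 z 0.0277 [0.0393 0.0275] 0 68 px [367. 235.]
[ 0.533  -0.2774] nozzle yaw 137.3 z 0.0276 [0.0274 0.0392] 71 0 px [192. 241.]
[ 0.6387 -0.4431] nozzle yaw 30.6 z 0.0297 [0.0392 0.0079] 0 0 px [ 92. 304.]
[ 0.6647 -0.1925] nozzle yaw 174.7 z 0.0315 [0.0276 0.035 ] 0 0 px [260. 335.]
[ 0.6677 -0.1394] nozzle yaw 2.4 z 0.0315 [0.0386 0.0279] 0 0 px [299. 337.]
[ 0.6653 -0.1391] nozzle yaw 3.9 z 0.0317 [0.0394 0.0269] 0 0 px [308. 145.]
[ 0.6616 -0.1916] nozzle yaw 171.2 z 0.0317 [0.0265 0.0398] 0 0 px [327. 147.]
[ 0.5202 -0.0625] nozzle yaw -101.7 z 0.0284 [0.0389 0.027 ] 0 11 px [279. 198.]
[ 0.5162 -0.064 ] nozzle yaw -96.1 z 0.0275 [0.0402 0.0274] 0 21 px [290. 230.]
[ 0.5229 -0.1799] nozzle yaw 171.1 z 0.0274 [0.0264 0.0387] 23 0 px [331. 252.]
[ 0.5302 -0.2784] nozzle yaw 137.0 z 0.0275 [0.0308 0.0378] 23 0 px [372. 273.]
[ 0.4201 -0.2812] nozzle yaw 119.8 z 0.0278 [0.0277 0.0394] 25 0 px [336. 301.]
```

View pics/w4.png

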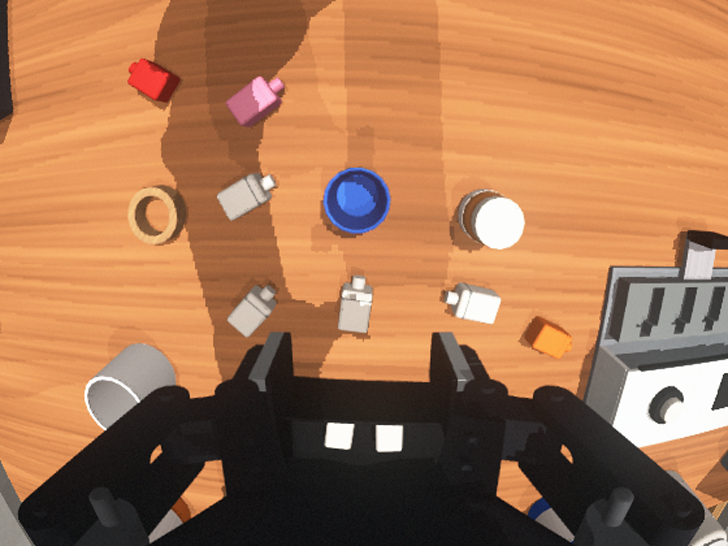

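All four fresh capsules fit cleanly. In the enlarged wrist view the white ones with nozzles are at (245,196), (251,310), (355,305) and (475,303). Orange (548,337), pink (255,100) and red (152,80) are not meant. Both spent ones lie in the waste box, (339,435) and (389,438). Next, the pockets.

```bash
python3 - <<'E'
from h import *
f=np.radians(1.4); u=np.array([np.cos(f),np.sin(f)]); w=np.array([-u[1],u[0]]); c0=np.array([.5226,.2192])
for cam,n in [("wrist","w2"),("wrist","w4"),("top","t4")]:
    T=np.load("pics/%sT.npy"%n) if cam=="wrist" else None
    im,P=cloud(cam,n,T); z=P[...,2]; a=(P[...,:2]-c0)@u; b=(P[...,:2]-c0)@w
    blk=(abs(a)<.038)&(abs(b)<.125)&(z>.027)&(z<.035); print(n,"block",[np.round(np.percentile(v[blk],[.5,99.5]),4) for v in (a,b)])
    # floor points, mapped as seen
    h=(abs(a)<.03)&(abs(b)<.11)&(z<.021)
    N,l,s,_=cv2.connectedComponentsWithStats(h.astype(np.uint8))
    for i in range(1,N):
        if s[i,4]<15: continue
        k=l==i; print("  hole",s[i,4],np.round([a[k].min(),a[k].max(),b[k].min(),b[k].max()],4), "wide part b", np.round([b[k&(a<.005)].min(),b[k&(a<.005)].max()],4) if (k&(a<.005)).any() else "", "slot b",np.round([b[k&(a>.02)].min(),b[k&(a>.02)].max()],4) if (k&(a>.02)).any() else "")
for x in r.mark_of("top","pocket0")[:6]: 
    p=at_z("top",x["uv"],.027)[:2]-c0; print(x["confidence"],np.round([p@u,p@w],4))
for x in r.mark_of("wrist","pocket0")[:6]: 
    p=at_z("wrist",x["uv"],.027,np.load("pics/w4T.npy"))[:2]-c0; print(x["confidence"],np.round([p@u,p@w],4))
E
```

```text
w2 block [array([-0.034 ,  0.0322]), array([-0.1128,  0.1154])]
  hole 15 [-0.0254 -0.0197  0.0944  0.0963] wide part b [0.0944 0.0963] slot b 
  hole 15 [-0.0166 -0.0028  0.0954  0.0964] wide part b [0.0954 0.0964] slot b 
  hole 134 [0.0214 0.0281 0.072  0.0879] wide part b  slot b [0.072  0.0879]
  hole 78 [-0.0242  0.0158  0.0639  0.0665] wide part b [0.0639 0.0665] slot b 
  hole 33 [-0.0247  0.0069  0.039   0.0402] wide part b [0.039  0.0402] slot b 
  hole 124 [0.0203 0.0281 0.0174 0.0318] wide part b  slot b [0.0174 0.0318]
  hole 1269 [-0.0264  0.0281 -0.045  -0.0162] wide part b [-0.045  -0.0175] slot b [-0.037  -0.0242]
  hole 609 [-0.0168  0.0277 -0.0991 -0.0737] wide part b [-0.0991 -0.0752] slot b [-0.0905 -0.0804]
w4 block [array([-0.0328,  0.0337]), array([-0.1183,  0.0639])]
  hole 361 [-0.0238  0.0293 -0.0845 -0.0642] wide part b [-0.0845 -0.0642] slot b [-0.0814 -0.0716]
  hole 274 [-0.0228  0.0285 -0.0266 -0.0091] wide part b [-0.0264 -0.0091] slot b [-0.025  -0.0185]
  hole 209 [-0.0238  0.0272  0.0295  0.0455] wide part b [0.03   0.0455] slot b [0.0316 0.037 ]
t4 block [array([-0.0327,  0.0329]), array([-0.117 ,  0.1159])]
  hole 194 [-0.025   0.0293  0.0695  0.0988] wide part b [0.0695 0.0981] slot b [0.0761 0.0899]
  hole 197 [-0.0252  0.0296  0.0137  0.0445] wide part b [0.0159 0.0438] slot b [0.022  0.0349]
  hole 200 [-0.0232  0.0289 -0.0403 -0.0099] wide part b [-0.0403 -0.0099] slot b [-0.0311 -0.0186]
  hole 199 [-0.0237  0.0289 -0.0942 -0.0642] wide part b [-0.0942 -0.0642] slot b [-0.0854 -0.0725]
0.92 [-0.0056 -0.0283]
0.84 [ 0.0064 -0.0809]
0.79 [-0.0066  0.0707]
0.58 [-0.0071  0.0338]
0.67 [-0.0012 -0.0243]
0.63 [-0.0028  0.0242]
0.6 [-0.0058 -0.0773]
```

```bash
python3 - <<'E'
from h import *
plan([[(.49,-.12,.2,100)],[(.5205,-.0632,.15,78.6),(.5205,-.0632,.030,78.6)]])
E
```

```text
CALL
  [[-0.107,0.204,0.25],[0.001,0.001,0.904]] x9.5
CALL
  [[0.203,0.16,0.2],[0,0,0.238]] x2.5
  [[0.203,0.16,0.68],[0,0,0.238]] x2.4
```

>>> {"name": "servo_tool", "arguments": {
  "commands": [
    [[-0.107,0.204,0.25],[0,0,0.904]],
    [[-0.107,0.204,0.25],[0,0,0.904]],
    [[-0.107,0.204,0.25],[0,0,0.904]],
    [[-0.107,0.204,0.25],[0,0,0.904]],
    [[-0.107,0.204,0.25],[0,0,0.904]],
    [[-0.107,0.204,0.25],[0,0,0.904]],
    [[-0.107,0.204,0.25],[0,0,0.904]],
    [[-0.107,0.204,0.25],[0,0,0.904]],
    [[-0.107,0.204,0.25],[0,0,0.904]],
    [[-0.107,0.204,0.25],[0,0,0.904]],
    [[-0.107,0.204,0.25],[0,0,0.904]],
    [[-0.107,0.204,0.25],[0,0,0.904]]
  ],
  "claw": 0.5
}}

```text
clock: 21.7
tcp_pos: [0.4895, -0.1193, 0.1994]
orientation: [-2.013, -2.411, -0.001]
contact_force: [-0.2, 0.4, 0.4]
grip_width: 0.043
gripper_force: 0.0
```

>>> {"name": "servo_tool", "arguments": {
  "commands": [
    [[0.203,0.16,0.2],[0,0,0.238]],
    [[0.203,0.16,0.2],[0,0,0.238]],
    [[0.203,0.16,0.2],[0,0,0.238]],
    [[0.203,0.16,0.2],[0,0,0.238]],
    [[0.203,0.16,0.2],[0,0,0.238]],
    [[0.203,0.16,0.35],[0,0,0.238]],
    [[0.203,0.16,0.35],[0,0,0.238]]
  ]
}}

```text
clock: 22.4
tcp_pos: [0.5167, -0.0645, 0.1097]
orientation: [-2.427, -1.989, 0.007]
contact_force: [-1.8, 0.2, -0.2]
grip_width: 0.0425
gripper_force: 0.0
```

```bash
python3 - <<'E'
from h import *
T=T_tool(); print(np.round(T[:3,3],4),np.round(r.get_obs()["joints"],2)); save("wrist","w5",scale=1.3)
im,P=cloud("wrist","w5",T); fit(im,P)
plan([[(.5205,-.0632,.030,78.6)]])
E
```

```text
[ 0.5167 -0.0645  0.1097] [ 0.48  0.48 -0.59  2.01  0.38  0.77 -0.54]
[ 0.5215 -0.0623] nozzle yaw -102.1 z 0.0278 [0.04   0.0271] 0 145 px [283. 221.]
[ 0.6656 -0.139 ] nozzle yaw 3.5 z 0.0315 [0.0399 0.0287] 0 0 px [474. 276.]
[ 0.665  -0.1917] nozzle yaw 175.2 z 0.0314 [0.0284 0.0353] 0 0 px [473. 321.]
[ 0.5251 -0.1705] nozzle yaw 175.9 z 0.0276 [0.0165 0.0337] 61 0 px [312. 344.]
CALL
  [[0.006,0.011,0.325],[-0.002,0,0.001]] x1.6
```

>>> {"name": "servo_tool", "arguments": {
  "commands": [
    [[0.003,0.005,0.1],[0,0,0]],
    [[0.003,0.005,0.2],[0,0,0]],
    [[0.003,0.005,0.27],[0,0,0]],
    [[0.003,0.005,0.31],[0,0,0]],
    [[0.003,0.005,0.33],[0,0,0]],
    [[0.003,0.005,0.33],[0,0,0]],
    [[0.003,0.005,0.33],[0,0,0]]
  ]
}}

```text
clock: 23.15
tcp_pos: [0.5213, -0.0629, 0.0308]
orientation: [2.43, 1.989, 0.002]
contact_force: [-0.1, -0.4, 0.2]
grip_width: 0.0423
gripper_force: 0.0
```

>>> {"name": "servo_tool", "arguments": {
  "commands": [
    [[0,0,0],[0,0,0]],
    [[0,0,0],[0,0,0]],
    [[0,0,0],[0,0,0]],
    [[0,0,0],[0,0,0]],
    [[0,0,-0.03],[0,0,0]],
    [[0,0,-0.1],[0,0,0]],
    [[0,0,-0.25],[0,0,0]],
    [[0,0,-0.4],[0,0,0]],
    [[0,0,-0.52],[0,0,0]],
    [[0,0,-0.52],[0,0,0]],
    [[0,0,-0.52],[0,0,0]]
  ],
  "claw": 1.0
}}

```text
clock: 24.25
tcp_pos: [0.5208, -0.063, 0.1606]
orientation: [2.43, 1.988, 0.001]
contact_force: [0.3, 0.2, -0.7]
grip_width: 0.0276
gripper_force: 34.7
```

```bash
python3 - <<'E'
from h import *
plan([[(.5,.13,.16,140)],[(.5188,.16,.16,180.9)],[(.5186,.1376,.09,181.4),(.5186,.1376,.051,181.4)]])
E
```

```text
CALL
  [[0.74,-0.234,0.002],[0.001,0.001,-0.682]] x7.2
CALL
  [[0.02,0.14,0],[0,0,-0.454]] x4.8
CALL
  [[0.002,-0.09,0.28],[0,0,-0.006]] x1.5
  [[0.002,-0.09,0.436],[0,0,-0.006]] x0.8
```

>>> {"name": "servo_tool", "arguments": {
  "commands": [
    [[0.1,-0.03,0],[0,0,-0.09]],
    [[0.2,-0.06,0],[0,0,-0.18]],
    [[0.3,-0.1,0],[0,0,-0.27]],
    [[0.4,-0.13,0],[0,0,-0.36]],
    [[0.5,-0.16,0],[0,0,-0.45]],
    [[0.6,-0.2,0],[0,0,-0.54]],
    [[0.7,-0.22,0],[0,0,-0.62]],
    [[0.74,-0.234,0.002],[0,0,-0.682]],
    [[0.74,-0.234,0.002],[0,0,-0.682]]
  ]
}}

```text
clock: 25.15
tcp_pos: [0.4984, 0.1319, 0.1581]
orientation: [-1.068, -2.951, -0.0]
contact_force: [0.3, -0.2, -0.6]
grip_width: 0.0268
gripper_force: 34.7
```

>>> {"name": "servo_tool", "arguments": {
  "commands": [
    [[0.02,0.05,0],[0,0,-0.09]],
    [[0.02,0.1,0],[0,0,-0.18]],
    [[0.02,0.14,0],[0,0,-0.27]],
    [[0.02,0.14,0],[0,0,-0.36]],
    [[0.02,0.14,0],[0,0,-0.454]],
    [[0.02,0.14,0],[0,0,-0.454]],
    [[0.02,0.14,0],[0,0,-0.454]]
  ]
}}

```text
clock: 25.85
tcp_pos: [0.5182, 0.1591, 0.1585]
orientation: [0.013, -3.14, 0.001]
contact_force: [0.2, 0.4, -0.4]
grip_width: 0.0268
gripper_force: 34.7
```

>>> {"name": "servo_tool", "arguments": {
  "commands": [
    [[0.002,-0.09,0.1],[0,0,-0.006]],
    [[0.002,-0.09,0.2],[0,0,-0.006]],
    [[0.002,-0.09,0.28],[0,0,-0.006]],
    [[0.002,-0.09,0.28],[0,0,-0.006]]
  ]
}}

```text
clock: 26.25
tcp_pos: [0.5167, 0.1361, 0.0869]
orientation: [0.031, -3.137, 0.003]
contact_force: [-0.5, 0.1, -0.9]
grip_width: 0.027
gripper_force: 34.7
```

```bash
python3 - <<'E'
from h import *
T=T_tool(); print(np.round(T[:3,3],4)); save("wrist","w6",scale=1.3)
plan([[(.5186,.1376,.051,181.4)]])
E
```

```text
[0.5167 0.1361 0.0869]
CALL
  [[-0.005,0.002,0.15],[-0.001,-0.002,-0.002]] x0.8
```

View pics/w6.png

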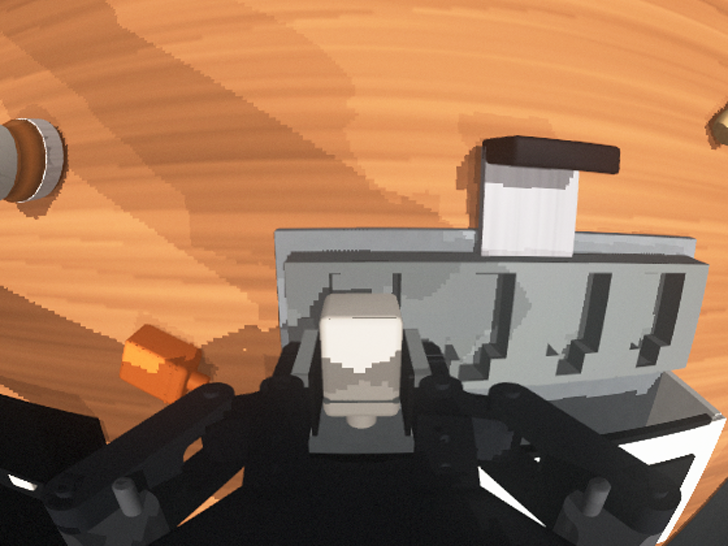

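The held capsule (362,345) points its nozzle to the hood and lines up with the end pocket at (365,280). I lower it.

>>> {"name": "servo_tool", "arguments": {
  "commands": [
    [[-0.001,0.001,0.04],[0,0,0]],
    [[-0.001,0.001,0.08],[0,0,0]],
    [[-0.001,0.001,0.11],[0,0,0]],
    [[-0.001,0.001,0.14],[0,0,0]],
    [[-0.001,0.001,0.156],[0,0,0]],
    [[-0.001,0.001,0.156],[0,0,0]],
    [[-0.001,0.001,0.156],[0,0,0]]
  ]
}}

```text
clock: 27.0
tcp_pos: [0.5187, 0.1381, 0.0503]
orientation: [-0.038, 3.141, 0.0]
contact_force: [-0.3, -0.8, -0.7]
grip_width: 0.0274
gripper_force: 34.7
```

>>> {"name": "servo_tool", "arguments": {
  "commands": [
    [[0,0,0],[0,0,0]],
    [[0,0,0],[0,0,0]],
    [[0,0,0],[0,0,0]],
    [[0,0,0],[0,0,0]],
    [[0,0,-0.1],[0,0,0]],
    [[0,0,-0.3],[0,0,0]],
    [[0,0,-0.5],[0,0,0]],
    [[0,0,-0.5],[0,0,0]]
  ],
  "claw": 0.5
}}

```text
clock: 27.8
tcp_pos: [0.5217, 0.1403, 0.1815]
orientation: [-0.038, 3.132, 0.005]
contact_force: [0.0, 0.9, 0.4]
grip_width: 0.0424
gripper_force: 0.0
```

```bash
python3 - <<'E'
from h import *
T=T_tool(); print(np.round(T[:3,3],4),np.round(r.get_obs()["joints"],2)); save("wrist","w7",scale=1.3)
im,P=cloud("wrist","w7",T); fit(im,P,zlo=.033,zhi=.06,box=(.47,.57,.08,.34))
save("top","t7"); im,P=cloud("top","t7"); fit(im,P)
plan([[(.49,-.02,.18,95)],[(.5255,-.12,.18,15)],[(.5263,-.1778,.15,-6.6),(.5263,-.1778,.1,-6.6)]])
E
```

```text
[0.5217 0.1403 0.1815] [ 0.45  0.56 -1.09  1.9   0.59  1.03  0.7 ]
[0.5189 0.1372] nozzle yaw -178.1 z 0.0406 [0.0403 0.0278] 14 30 px [274. 197.]
[ 0.665  -0.1388] nozzle yaw 0.7 z 0.0318 [0.0382 0.0271] 0 0 px [308. 145.]
[ 0.6624 -0.1918] nozzle yaw 171.8 z 0.0309 [0.0267 0.0389] 0 0 px [327. 146.]
[ 0.5317 -0.2768] nozzle yaw 136.0 z 0.0292 [0.0262 0.0381] 8 0 px [359. 195.]
[ 0.5253 -0.177 ] nozzle yaw 172.4 z 0.0288 [0.0256 0.0401] 8 0 px [322. 196.]
[ 0.423  -0.2787] nozzle yaw 117.5 z 0.0288 [0.0259 0.038 ] 12 0 px [360. 236.]
CALL
  [[0.132,-0.629,-0.014],[0.001,0.001,0.959]] x10.1
CALL
  [[-0.411,0.107,0],[0,0,0.889]] x9.3
CALL
  [[-0.057,0.224,0.12],[0,0,0.24]] x2.5
  [[-0.057,0.224,0.32],[0,0,0.24]] x1.0
```

>>> {"name": "servo_tool", "arguments": {
  "commands": [
    [[0.132,-0.629,-0.014],[0,0,0.959]],
    [[0.132,-0.629,-0.014],[0,0,0.959]],
    [[0.132,-0.629,-0.014],[0,0,0.959]],
    [[0.132,-0.629,-0.014],[0,0,0.959]],
    [[0.132,-0.629,-0.014],[0,0,0.959]],
    [[0.132,-0.629,-0.014],[0,0,0.959]],
    [[0.132,-0.629,-0.014],[0,0,0.959]],
    [[0.132,-0.629,-0.014],[0,0,0.959]],
    [[0.132,-0.629,-0.014],[0,0,0.959]],
    [[0.132,-0.629,-0.014],[0,0,0.959]],
    [[0.132,-0.629,-0.014],[0,0,0.959]],
    [[0.132,-0.629,-0.014],[0,0,0.959]]
  ]
}}

```text
clock: 29.1
tcp_pos: [0.4887, -0.0202, 0.1779]
orientation: [-2.116, -2.321, 0.002]
contact_force: [-0.7, 0.0, 0.6]
grip_width: 0.0431
gripper_force: 0.0
```

>>> {"name": "servo_tool", "arguments": {
  "commands": [
    [[-0.411,0.107,0],[0,0,0.889]],
    [[-0.411,0.107,0],[0,0,0.889]],
    [[-0.411,0.107,0],[0,0,0.889]],
    [[-0.411,0.107,0],[0,0,0.889]],
    [[-0.411,0.107,0],[0,0,0.889]],
    [[-0.411,0.107,0],[0,0,0.889]],
    [[-0.411,0.107,0],[0,0,0.889]],
    [[-0.411,0.107,0],[0,0,0.889]],
    [[-0.411,0.107,0],[0,0,0.889]],
    [[-0.411,0.107,0],[0,0,0.889]],
    [[-0.411,0.107,0],[0,0,0.889]],
    [[-0.411,0.107,0],[0,0,0.889]]
  ]
}}

```text
clock: 30.3
tcp_pos: [0.5248, -0.1201, 0.1783]
orientation: [-3.114, -0.417, 0.001]
contact_force: [-1.2, -0.9, 0.1]
grip_width: 0.0425
gripper_force: 0.0
```

>>> {"name": "servo_tool", "arguments": {
  "commands": [
    [[-0.057,0.224,0.12],[0,0,0.24]],
    [[-0.057,0.224,0.12],[0,0,0.24]],
    [[-0.057,0.224,0.12],[0,0,0.24]],
    [[-0.057,0.224,0.2],[0,0,0.24]],
    [[-0.057,0.224,0.28],[0,0,0.24]],
    [[-0.057,0.224,0.28],[0,0,0.24]],
    [[-0.057,0.224,0.28],[0,0,0.24]]
  ]
}}

```text
clock: 31.0
tcp_pos: [0.5257, -0.1778, 0.1087]
orientation: [-3.136, 0.177, 0.001]
contact_force: [0.5, 0.1, 0.5]
grip_width: 0.0429
gripper_force: 0.0
```

```bash
python3 - <<'E'
from h import *
T=T_tool(); print(np.round(T[:3,3],4),np.round(r.get_obs()["joints"],2)); save("wrist","w8",scale=1.3)
im,P=cloud("wrist","w8",T); a=fit(im,P)
a=min(a,key=lambda c:np.hypot(*(c[0]-[.5263,-.1778])))
plan([[(*a[0],.030,a[1]-180)]])
E
```

```text
[ 0.5257 -0.1778  0.1087] [ 0.45  0.48 -0.3   1.95  0.2   0.75 -1.65]
[ 0.6657 -0.1398] nozzle yaw 2.6 z 0.0318 [0.0398 0.0286] 0 0 px [194.  28.]
[ 0.6592 -0.1916] nozzle yaw 173.2 z 0.0317 [0.028  0.0316] 0 0 px [276.  24.]
[ 0.5345 -0.2773] nozzle yaw 137.5 z 0.0278 [0.0282 0.0399] 153 0 px [417. 200.]
[ 0.5277 -0.1781] nozzle yaw 174.3 z 0.0279 [0.0276 0.0398] 141 0 px [278. 224.]
CALL
  [[0.006,0,0.318],[0,0,-0.009]] x1.6
```

>>> {"name": "servo_tool", "arguments": {
  "commands": [
    [[0.006,0,0.1],[0,0,-0.008]],
    [[0.006,0,0.2],[0,0,-0.008]],
    [[0.006,0,0.27],[0,0,-0.008]],
    [[0.006,0,0.31],[0,0,-0.008]],
    [[0.006,0,0.32],[0,0,-0.008]],
    [[0.006,0,0.32],[0,0,-0.008]],
    [[0.006,0,0.32],[0,0,-0.008]]
  ]
}}

```text
clock: 31.75
tcp_pos: [0.5282, -0.1782, 0.0299]
orientation: [3.137, -0.159, 0.003]
contact_force: [0.5, -0.9, -0.5]
grip_width: 0.0431
gripper_force: 0.0
```

>>> {"name": "servo_tool", "arguments": {
  "commands": [
    [[0,0,0],[0,0,0]],
    [[0,0,0],[0,0,0]],
    [[0,0,0],[0,0,0]],
    [[0,0,0],[0,0,0]],
    [[0,0,-0.03],[0,0,0]],
    [[0,0,-0.1],[0,0,0]],
    [[0,0,-0.25],[0,0,0]],
    [[0,0,-0.4],[0,0,0]],
    [[0,0,-0.52],[0,0,0]],
    [[0,0,-0.52],[0,0,0]],
    [[0,0,-0.52],[0,0,0]]
  ],
  "claw": 1.0
}}

```text
clock: 32.85
tcp_pos: [0.5275, -0.1781, 0.1596]
orientation: [3.137, -0.16, 0.002]
contact_force: [-1.7, 1.1, -1.0]
grip_width: 0.0271
gripper_force: 35.0
```

```bash
python3 - <<'E'
from h import *
plan([[(.5,-.05,.16,65)],[(.5,.10,.16,130)],[(.5173,.1916,.16,181.4),(.5173,.1916,.09,181.4)],[(.5173,.1916,.05,181.4)]])
E
```

```text
CALL
  [[-0.161,-0.499,-0.002],[0.001,-0.001,-0.787]] x8.2
CALL
  [[0.544,-0.254,0],[0,0,-0.722]] x7.6
CALL
  [[0.236,0.289,0],[0,0,-0.571]] x6.0
  [[0.236,0.289,0.28],[0,0,-0.571]] x1.4
CALL
  [[0,0,0.16],[0,0,0]] x0.8
```

>>> {"name": "servo_tool", "arguments": {
  "commands": [
    [[-0.03,-0.1,0],[0,0,-0.09]],
    [[-0.05,-0.2,0],[0,0,-0.18]],
    [[-0.08,-0.3,0],[0,0,-0.27]],
    [[-0.11,-0.4,0],[0,0,-0.36]],
    [[-0.161,-0.499,-0.002],[0,0,-0.45]],
    [[-0.161,-0.499,-0.002],[0,0,-0.54]],
    [[-0.161,-0.499,-0.002],[0,0,-0.63]],
    [[-0.161,-0.499,-0.002],[0,0,-0.72]],
    [[-0.161,-0.499,-0.002],[0,0,-0.787]],
    [[-0.161,-0.499,-0.002],[0,0,-0.787]]
  ]
}}

```text
clock: 33.85
tcp_pos: [0.4989, -0.0499, 0.1579]
orientation: [-2.647, -1.688, 0.003]
contact_force: [-0.3, -0.6, 0.4]
grip_width: 0.0273
gripper_force: 35.0
```

>>> {"name": "servo_tool", "arguments": {
  "commands": [
    [[0.1,-0.05,0],[0,0,-0.09]],
    [[0.2,-0.1,0],[0,0,-0.18]],
    [[0.3,-0.15,0],[0,0,-0.27]],
    [[0.4,-0.2,0],[0,0,-0.36]],
    [[0.5,-0.24,0],[0,0,-0.45]],
    [[0.544,-0.254,0],[0,0,-0.54]],
    [[0.544,-0.254,0],[0,0,-0.63]],
    [[0.544,-0.254,0],[0,0,-0.722]],
    [[0.544,-0.254,0],[0,0,-0.722]]
  ]
}}

```text
clock: 34.75
tcp_pos: [0.4992, 0.1002, 0.1583]
orientation: [-1.329, -2.844, 0.001]
contact_force: [0.2, -0.5, -1.0]
grip_width: 0.0273
gripper_force: 35.0
```

>>> {"name": "servo_tool", "arguments": {
  "commands": [
    [[0.06,0.06,0],[0,0,-0.09]],
    [[0.12,0.12,0],[0,0,-0.18]],
    [[0.2,0.2,0],[0,0,-0.27]],
    [[0.236,0.289,0],[0,0,-0.36]],
    [[0.236,0.289,0],[0,0,-0.45]],
    [[0.236,0.289,0],[0,0,-0.54]],
    [[0.236,0.289,0],[0,0,-0.571]],
    [[0.236,0.289,0],[0,0,-0.571]],
    [[0.236,0.289,0.1],[0,0,-0.571]],
    [[0.236,0.289,0.2],[0,0,-0.571]],
    [[0.236,0.289,0.28],[0,0,-0.571]],
    [[0.236,0.289,0.28],[0,0,-0.571]],
    [[0.236,0.289,0.28],[0,0,-0.571]]
  ]
}}

```text
clock: 36.05
tcp_pos: [0.5172, 0.192, 0.0895]
orientation: [0.034, -3.141, 0.0]
contact_force: [0.1, -0.6, 0.5]
grip_width: 0.0271
gripper_force: 35.0
```

```bash
python3 - <<'E'
from h import *
T=T_tool(); print(np.round(T[:3,3],4)); save("wrist","w9"); im,P=cloud("wrist","w9",T); z=P[...,2]
m=(im.min(2)>110)&(z>.055)&(z<.095)&(abs(P[...,0]-.517)<.035)&(abs(P[...,1]-.19)<.03)
q=P[m]; print(len(q),cv2.minAreaRect(q[:,:2].astype(np.float32)),np.percentile(q[:,2],[5,50,95]))
plan([[(.5173,.1916,.05,181.4)]])
E
```

```text
[0.5172 0.192  0.0895]
5970 ((0.5245112776756287, 0.19151178002357483), (0.040170155465602875, 0.051243945956230164), 89.66620635986328) [0.07031167 0.08708356 0.08834705]
CALL
  [[0.002,-0.003,0.161],[0,0,-0.002]] x0.8
```

>>> {"name": "servo_tool", "arguments": {
  "commands": [
    [[0.003,-0.002,0.04],[0,0,0]],
    [[0.003,-0.002,0.08],[0,0,0]],
    [[0.003,-0.002,0.11],[0,0,0]],
    [[0.003,-0.002,0.14],[0,0,0]],
    [[0.003,-0.002,0.158],[0,0,0]],
    [[0.003,-0.002,0.158],[0,0,0]],
    [[0.003,-0.002,0.158],[0,0,0]]
  ]
}}

```text
clock: 36.8
tcp_pos: [0.5172, 0.1915, 0.05]
orientation: [-0.037, 3.14, 0.0]
contact_force: [1.3, -0.5, 1.8]
grip_width: 0.0273
gripper_force: 36.4
```

>>> {"name": "servo_tool", "arguments": {
  "commands": [
    [[0,0,0],[0,0,0]],
    [[0,0,0],[0,0,0]],
    [[0,0,0],[0,0,0]],
    [[0,0,0],[0,0,0]],
    [[0,0,-0.1],[0,0,0]],
    [[0,0,-0.3],[0,0,0]],
    [[0,0,-0.5],[0,0,0]],
    [[0,0,-0.5],[0,0,0]]
  ],
  "claw": 0.5
}}

```text
clock: 37.6
tcp_pos: [0.5193, 0.1942, 0.1811]
orientation: [-0.038, 3.132, 0.007]
contact_force: [0.5, 0.3, 0.7]
grip_width: 0.0427
gripper_force: 0.0
```

```bash
python3 - <<'E'
from h import *
T=T_tool(); print(np.round(T[:3,3],4),np.round(r.get_obs()["joints"],2)); save("wrist","w10",scale=1.3)
im,P=cloud("wrist","w10",T); fit(im,P,zlo=.033,zhi=.06,box=(.47,.57,.08,.34))
save("top","t10"); im,P=cloud("top","t10"); fit(im,P)
plan([[(.49,-.02,.18,100)],[(.5255,-.2,.18,25)],[(.5345,-.2773,.15,-42.5),(.5345,-.2773,.11,-42.5)]])
E
```

```text
[0.5193 0.1942 0.1811] [ 0.36  0.61 -1.12  1.87  0.64  1.07  0.58]
[0.5191 0.1916] nozzle yaw -179.5 z 0.0406 [0.0403 0.0272] 4 54 px [274. 200.]
[0.5201 0.1375] nozzle yaw -178.1 z 0.0406 [0.0393 0.028 ] 4 7 px [211. 200.]
[ 0.6649 -0.1388] nozzle yaw 0.2 z 0.0314 [0.0395 0.0271] 0 0 px [308. 145.]
[ 0.6621 -0.1914] nozzle yaw 173.7 z 0.0315 [0.0267 0.0396] 0 0 px [327. 147.]
[ 0.533  -0.2769] nozzle yaw 135.8 z 0.0287 [0.0245 0.0373] 9 0 px [359. 195.]
[ 0.4231 -0.2788] nozzle yaw 117.6 z 0.0280 [0.0259 0.0382] 13 0 px [359. 236.]
CALL
  [[0.129,-0.843,-0.017],[0.001,0.001,0.904]] x9.5
CALL
  [[-0.734,0.015,0],[0,0,0.833]] x8.7
CALL
  [[-0.098,0.295,0.12],[0,0,0.75]] x7.9
  [[-0.098,0.295,0.28],[0,0,0.75]] x0.8
```

Both are seated (tops at 40.6 mm). Next is the capsule at (0.534,-0.277).

>>> {"name": "servo_tool", "arguments": {
  "commands": [
    [[0.129,-0.843,-0.017],[0,0,0.904]],
    [[0.129,-0.843,-0.017],[0,0,0.904]],
    [[0.129,-0.843,-0.017],[0,0,0.904]],
    [[0.129,-0.843,-0.017],[0,0,0.904]],
    [[0.129,-0.843,-0.017],[0,0,0.904]],
    [[0.129,-0.843,-0.017],[0,0,0.904]],
    [[0.129,-0.843,-0.017],[0,0,0.904]],
    [[0.129,-0.843,-0.017],[0,0,0.904]],
    [[0.129,-0.843,-0.017],[0,0,0.904]],
    [[0.129,-0.843,-0.017],[0,0,0.904]],
    [[0.129,-0.843,-0.017],[0,0,0.904]],
    [[0.129,-0.843,-0.017],[0,0,0.904]]
  ]
}}

```text
clock: 38.9
tcp_pos: [0.4887, -0.0202, 0.1781]
orientation: [-2.015, -2.408, 0.002]
contact_force: [-0.4, -0.2, -1.3]
grip_width: 0.0423
gripper_force: 0.0
```

>>> {"name": "servo_tool", "arguments": {
  "commands": [
    [[-0.734,0.015,0],[0,0,0.833]],
    [[-0.734,0.015,0],[0,0,0.833]],
    [[-0.734,0.015,0],[0,0,0.833]],
    [[-0.734,0.015,0],[0,0,0.833]],
    [[-0.734,0.015,0],[0,0,0.833]],
    [[-0.734,0.015,0],[0,0,0.833]],
    [[-0.734,0.015,0],[0,0,0.833]],
    [[-0.734,0.015,0],[0,0,0.833]],
    [[-0.734,0.015,0],[0,0,0.833]],
    [[-0.734,0.015,0],[0,0,0.833]],
    [[-0.734,0.015,0],[0,0,0.833]]
  ]
}}

```text
clock: 40.0
tcp_pos: [0.5248, -0.2001, 0.1786]
orientation: [-3.065, -0.687, 0.001]
contact_force: [-0.2, -0.4, -0.6]
grip_width: 0.0429
gripper_force: 0.0
```

>>> {"name": "servo_tool", "arguments": {
  "commands": [
    [[-0.098,0.295,0.12],[0,0,0.75]],
    [[-0.098,0.295,0.12],[0,0,0.75]],
    [[-0.098,0.295,0.12],[0,0,0.75]],
    [[-0.098,0.295,0.12],[0,0,0.75]],
    [[-0.098,0.295,0.12],[0,0,0.75]],
    [[-0.098,0.295,0.12],[0,0,0.75]],
    [[-0.098,0.295,0.12],[0,0,0.75]],
    [[-0.098,0.295,0.12],[0,0,0.75]],
    [[-0.098,0.295,0.2],[0,0,0.75]],
    [[-0.098,0.295,0.28],[0,0,0.75]],
    [[-0.098,0.295,0.28],[0,0,0.75]],
    [[-0.098,0.295,0.28],[0,0,0.75]]
  ]
}}

```text
clock: 41.2
tcp_pos: [0.5339, -0.2773, 0.1089]
orientation: [-2.929, 1.135, 0.002]
contact_force: [0.7, 0.2, -0.5]
grip_width: 0.0427
gripper_force: 0.0
```

```bash
python3 - <<'E'
from h import *
T=T_tool(); print(np.round(T[:3,3],4),np.round(r.get_obs()["joints"],2)); save("wrist","w11",scale=1.3)
im,P=cloud("wrist","w11",T); a=fit(im,P)
a=min(a,key=lambda c:np.hypot(*(c[0]-[.5345,-.2773])))
plan([[(*a[0],.030,a[1]-180)]])
E
```

```text
[ 0.5339 -0.2773  0.1089] [ 0.51  0.53 -0.18  1.84  0.13  0.78 -2.04]
[ 0.6631 -0.1929] nozzle yaw 174.5 z 0.0317 [0.0285 0.0397] 0 0 px [ 76. 177.]
[ 0.6657 -0.1406] nozzle yaw 2.7 z 0.0317 [0.0398 0.0283] 0 0 px [ 44. 219.]
[ 0.5344 -0.2783] nozzle yaw 138.3 z 0.0279 [0.0275 0.0402] 144 0 px [279. 225.]
CALL
  [[0.002,0.003,0.318],[0,0,-0.008]] x1.6
```

>>> {"name": "servo_tool", "arguments": {
  "commands": [
    [[0.002,0.002,0.1],[0,0,-0.006]],
    [[0.002,0.002,0.2],[0,0,-0.006]],
    [[0.002,0.002,0.27],[0,0,-0.006]],
    [[0.002,0.002,0.31],[0,0,-0.006]],
    [[0.002,0.002,0.318],[0,0,-0.006]],
    [[0.002,0.002,0.318],[0,0,-0.006]],
    [[0.002,0.002,0.318],[0,0,-0.006]]
  ]
}}

```text
clock: 41.95
tcp_pos: [0.535, -0.2784, 0.0307]
orientation: [2.934, -1.123, 0.003]
contact_force: [-0.1, -0.7, 0.0]
grip_width: 0.0426
gripper_force: 0.0
```

>>> {"name": "servo_tool", "arguments": {
  "commands": [
    [[0,0,0],[0,0,0]],
    [[0,0,0],[0,0,0]],
    [[0,0,0],[0,0,0]],
    [[0,0,0],[0,0,0]],
    [[0,0,-0.03],[0,0,0]],
    [[0,0,-0.1],[0,0,0]],
    [[0,0,-0.25],[0,0,0]],
    [[0,0,-0.4],[0,0,0]],
    [[0,0,-0.52],[0,0,0]],
    [[0,0,-0.52],[0,0,0]],
    [[0,0,-0.52],[0,0,0]]
  ],
  "claw": 1.0
}}

```text
clock: 43.05
tcp_pos: [0.5342, -0.2781, 0.1603]
orientation: [2.934, -1.124, 0.002]
contact_force: [-0.1, 0.2, -0.7]
grip_width: 0.0269
gripper_force: 35.2
```

```bash
python3 - <<'E'
from h import *
plan([[(.5,-.10,.16,40)],[(.5,.10,.16,115)],[(.516,.2456,.16,181.4),(.516,.2456,.09,181.4)]])
E
```

```text
CALL
  [[-0.578,-0.439,0.001],[0,-0.001,-0.91]] x9.5
CALL
  [[0.514,-0.613,0],[0,0,-0.833]] x8.7
CALL
  [[0.501,0.304,0],[0,0,-0.738]] x7.7
  [[0.501,0.304,0.28],[0,0,-0.738]] x1.4
```

>>> {"name": "servo_tool", "arguments": {
  "commands": [
    [[-0.1,-0.08,0],[0,0,-0.09]],
    [[-0.2,-0.16,0],[0,0,-0.18]],
    [[-0.3,-0.24,0],[0,0,-0.27]],
    [[-0.4,-0.32,0],[0,0,-0.36]],
    [[-0.5,-0.38,0],[0,0,-0.45]],
    [[-0.578,-0.439,0],[0,0,-0.54]],
    [[-0.578,-0.439,0],[0,0,-0.63]],
    [[-0.578,-0.439,0],[0,0,-0.72]],
    [[-0.578,-0.439,0],[0,0,-0.81]],
    [[-0.578,-0.439,0],[0,0,-0.91]],
    [[-0.578,-0.439,0],[0,0,-0.91]]
  ]
}}

```text
clock: 44.15
tcp_pos: [0.4987, -0.0997, 0.1581]
orientation: [-2.949, -1.076, 0.004]
contact_force: [-0.1, 0.1, 0.3]
grip_width: 0.0271
gripper_force: 35.2
```

>>> {"name": "servo_tool", "arguments": {
  "commands": [
    [[0.08,-0.1,0],[0,0,-0.09]],
    [[0.16,-0.2,0],[0,0,-0.18]],
    [[0.24,-0.3,0],[0,0,-0.27]],
    [[0.32,-0.4,0],[0,0,-0.36]],
    [[0.4,-0.5,0],[0,0,-0.45]],
    [[0.48,-0.58,0],[0,0,-0.54]],
    [[0.514,-0.613,0],[0,0,-0.63]],
    [[0.514,-0.613,0],[0,0,-0.72]],
    [[0.514,-0.613,0],[0,0,-0.833]],
    [[0.514,-0.613,0],[0,0,-0.833]]
  ]
}}

```text
clock: 45.15
tcp_pos: [0.4991, 0.1001, 0.1585]
orientation: [-1.689, -2.647, 0.002]
contact_force: [-0.6, 0.2, -0.7]
grip_width: 0.0273
gripper_force: 35.2
```

>>> {"name": "servo_tool", "arguments": {
  "commands": [
    [[0.1,0.06,0],[0,0,-0.09]],
    [[0.2,0.12,0],[0,0,-0.18]],
    [[0.3,0.18,0],[0,0,-0.27]],
    [[0.4,0.24,0],[0,0,-0.36]],
    [[0.501,0.304,0],[0,0,-0.45]],
    [[0.501,0.304,0],[0,0,-0.54]],
    [[0.501,0.304,0],[0,0,-0.63]],
    [[0.501,0.304,0],[0,0,-0.738]],
    [[0.501,0.304,0],[0,0,-0.738]],
    [[0.501,0.304,0.1],[0,0,-0.738]],
    [[0.501,0.304,0.2],[0,0,-0.738]],
    [[0.501,0.304,0.28],[0,0,-0.738]],
    [[0.501,0.304,0.28],[0,0,-0.738]],
    [[0.501,0.304,0.28],[0,0,-0.738]]
  ]
}}

```text
clock: 46.55
tcp_pos: [0.5158, 0.246, 0.0896]
orientation: [0.035, -3.141, -0.0]
contact_force: [-1.4, 0.3, -0.9]
grip_width: 0.0272
gripper_force: 35.2
```

```bash
python3 - <<'E'
from h import *
T=T_tool(); save("wrist","w12"); im,P=cloud("wrist","w12",T); z=P[...,2]
m=(im.min(2)>110)&(z>.055)&(z<.095)&(abs(P[...,0]-.517)<.035)&(abs(P[...,1]-.2456)<.02)
q=P[m]; print(len(q),cv2.minAreaRect(q[:,:2].astype(np.float32)),np.percentile(q[:,2],[5,50,95]))
plan([[(.516,.2456,.05,181.4)]])
E
```

```text
5612 ((0.5232186317443848, 0.24614444375038147), (0.0508020780980587, 0.03970043361186981), 1.6327768564224243) [0.06951448 0.08642593 0.08761412]
CALL
  [[0.001,-0.003,0.161],[0,0,-0.001]] x0.8
```

>>> {"name": "servo_tool", "arguments": {
  "commands": [
    [[0.002,-0.002,0.04],[0,0,0]],
    [[0.002,-0.002,0.08],[0,0,0]],
    [[0.002,-0.002,0.11],[0,0,0]],
    [[0.002,-0.002,0.14],[0,0,0]],
    [[0.002,-0.002,0.16],[0,0,0]],
    [[0.002,-0.002,0.16],[0,0,0]],
    [[0.002,-0.002,0.16],[0,0,0]]
  ]
}}

```text
clock: 47.3
tcp_pos: [0.5162, 0.2453, 0.05]
orientation: [-0.037, 3.14, -0.0]
contact_force: [0.7, -1.6, 5.0]
grip_width: 0.027
gripper_force: 38.4
```

>>> {"name": "servo_tool", "arguments": {
  "commands": [
    [[0,0,0],[0,0,0]],
    [[0,0,0],[0,0,0]],
    [[0,0,0],[0,0,0]],
    [[0,0,0],[0,0,0]],
    [[0,0,-0.1],[0,0,0]],
    [[0,0,-0.3],[0,0,0]],
    [[0,0,-0.5],[0,0,0]],
    [[0,0,-0.5],[0,0,0]]
  ],
  "claw": 0.5
}}

```text
clock: 48.1
tcp_pos: [0.5177, 0.2484, 0.1811]
orientation: [-0.038, 3.133, 0.008]
contact_force: [0.3, 0.2, -0.5]
grip_width: 0.0428
gripper_force: 0.0
```

```bash
python3 - <<'E'
from h import *
T=T_tool(); print(np.round(T[:3,3],4),np.round(r.get_obs()["joints"],2)); save("wrist","w13",scale=1.3)
im,P=cloud("wrist","w13",T); fit(im,P,zlo=.033,zhi=.06,box=(.47,.57,.08,.34))
save("top","t13"); im,P=cloud("top","t13"); fit(im,P)
plan([[(.47,-.02,.18,100)],[(.44,-.2,.18,25)],[(.4237,-.2791,.15,-61.3),(.4237,-.2791,.11,-61.3)]])
E
```

```text
[0.5177 0.2484 0.1811] [ 0.26  0.66 -1.14  1.82  0.68  1.1   0.47]
[0.5183 0.2451] nozzle yaw -177.6 z 0.0406 [0.0403 0.0276] 6 75 px [273. 201.]
[0.5214 0.1379] nozzle yaw -179.1 z 0.0406 [0.0401 0.0282] 4 29 px [153. 203.]
[0.5201 0.1915] nozzle yaw -179.9 z 0.0407 [0.0392 0.028 ] 5 50 px [211. 202.]
[ 0.6646 -0.1388] nozzle yaw 0.4 z 0.0311 [0.0387 0.0272] 0 0 px [308. 146.]
[ 0.6626 -0.1915] nozzle yaw 173.2 z 0.0312 [0.0271 0.0389] 0 0 px [327. 147.]
[ 0.423  -0.2787] nozzle yaw 117.5 z 0.0292 [0.0259 0.0393] 13 0 px [359. 236.]
CALL
  [[0.209,-1.057,-0.018],[0.001,0.001,0.904]] x9.5 OUT
CALL
  [[-0.688,-0.243,0],[0,0,0.833]] x8.7
CALL
  [[-0.193,0.259,0.12],[0,0,0.959]] x10.0
  [[-0.193,0.259,0.28],[0,0,0.959]] x0.8
```

```bash
python3 - <<'E'
from h import *
plan([[(.47,.02,.18,100)],[(.44,-.18,.18,25)],[(.4237,-.2791,.15,-60.5),(.4237,-.2791,.11,-60.5)]])
E
```

```text
CALL
  [[0.205,-0.897,-0.018],[0.001,0.001,0.904]] x9.5
CALL
  [[-0.767,-0.257,0],[0,0,0.833]] x8.7
CALL
  [[-0.227,0.332,0.12],[0,0,0.95]] x10.0
  [[-0.227,0.332,0.28],[0,0,0.95]] x0.8
```

>>> {"name": "servo_tool", "arguments": {
  "commands": [
    [[0.205,-0.897,-0.018],[0,0,0.904]],
    [[0.205,-0.897,-0.018],[0,0,0.904]],
    [[0.205,-0.897,-0.018],[0,0,0.904]],
    [[0.205,-0.897,-0.018],[0,0,0.904]],
    [[0.205,-0.897,-0.018],[0,0,0.904]],
    [[0.205,-0.897,-0.018],[0,0,0.904]],
    [[0.205,-0.897,-0.018],[0,0,0.904]],
    [[0.205,-0.897,-0.018],[0,0,0.904]],
    [[0.205,-0.897,-0.018],[0,0,0.904]],
    [[0.205,-0.897,-0.018],[0,0,0.904]],
    [[0.205,-0.897,-0.018],[0,0,0.904]],
    [[0.205,-0.897,-0.018],[0,0,0.904]]
  ]
}}

```text
clock: 49.4
tcp_pos: [0.4689, 0.0196, 0.1782]
orientation: [-2.015, -2.408, 0.002]
contact_force: [-0.6, -1.0, -0.7]
grip_width: 0.0424
gripper_force: 0.0
```

>>> {"name": "servo_tool", "arguments": {
  "commands": [
    [[-0.767,-0.257,0],[0,0,0.833]],
    [[-0.767,-0.257,0],[0,0,0.833]],
    [[-0.767,-0.257,0],[0,0,0.833]],
    [[-0.767,-0.257,0],[0,0,0.833]],
    [[-0.767,-0.257,0],[0,0,0.833]],
    [[-0.767,-0.257,0],[0,0,0.833]],
    [[-0.767,-0.257,0],[0,0,0.833]],
    [[-0.767,-0.257,0],[0,0,0.833]],
    [[-0.767,-0.257,0],[0,0,0.833]],
    [[-0.767,-0.257,0],[0,0,0.833]],
    [[-0.767,-0.257,0],[0,0,0.833]]
  ]
}}

```text
clock: 50.5
tcp_pos: [0.4394, -0.18, 0.1787]
orientation: [-3.065, -0.687, 0.001]
contact_force: [-0.8, 0.4, -0.7]
grip_width: 0.0428
gripper_force: 0.0
```

>>> {"name": "servo_tool", "arguments": {
  "commands": [
    [[-0.227,0.332,0.12],[0,0,0.95]],
    [[-0.227,0.332,0.12],[0,0,0.95]],
    [[-0.227,0.332,0.12],[0,0,0.95]],
    [[-0.227,0.332,0.12],[0,0,0.95]],
    [[-0.227,0.332,0.12],[0,0,0.95]],
    [[-0.227,0.332,0.12],[0,0,0.95]],
    [[-0.227,0.332,0.12],[0,0,0.95]],
    [[-0.227,0.332,0.12],[0,0,0.95]],
    [[-0.227,0.332,0.12],[0,0,0.95]],
    [[-0.227,0.332,0.12],[0,0,0.95]],
    [[-0.227,0.332,0.2],[0,0,0.95]],
    [[-0.227,0.332,0.28],[0,0,0.95]],
    [[-0.227,0.332,0.28],[0,0,0.95]],
    [[-0.227,0.332,0.28],[0,0,0.95]]
  ]
}}

```text
clock: 51.9
tcp_pos: [0.4232, -0.2792, 0.109]
orientation: [-2.716, 1.579, 0.002]
contact_force: [-1.1, -0.3, 0.5]
grip_width: 0.0429
gripper_force: 0.0
```

```bash
python3 - <<'E'
from h import *
T=T_tool(); print(np.round(T[:3,3],4),np.round(r.get_obs()["joints"],2)); save("wrist","w14",scale=1.3)
im,P=cloud("wrist","w14",T); a=fit(im,P)
a=min(a,key=lambda c:np.hypot(*(c[0]-[.4237,-.2791])))
plan([[(*a[0],.030,a[1]-180)]])
E
```

```text
[ 0.4232 -0.2792  0.109 ] [ 0.63  0.41 -0.21  2.06  0.13  0.69 -2.28]
[ 0.424  -0.2806] nozzle yaw 118.6 z 0.0279 [0.0275 0.0397] 144 0 px [278. 224.]
CALL
  [[0.004,0.001,0.318],[0,0,0.012]] x1.6
```

>>> {"name": "servo_tool", "arguments": {
  "commands": [
    [[0.004,0.0,0.1],[0,0,0.012]],
    [[0.004,0.0,0.2],[0,0,0.012]],
    [[0.004,0.0,0.27],[0,0,0.012]],
    [[0.004,0.0,0.31],[0,0,0.012]],
    [[0.004,0.0,0.318],[0,0,0.012]],
    [[0.004,0.0,0.318],[0,0,0.012]],
    [[0.004,0.0,0.318],[0,0,0.012]]
  ]
}}

```text
clock: 52.65
tcp_pos: [0.4246, -0.2806, 0.0305]
orientation: [-2.7, 1.607, -0.003]
contact_force: [-0.3, -0.5, 0.1]
grip_width: 0.0424
gripper_force: 0.0
```

>>> {"name": "servo_tool", "arguments": {
  "commands": [
    [[0,0,0],[0,0,0]],
    [[0,0,0],[0,0,0]],
    [[0,0,0],[0,0,0]],
    [[0,0,0],[0,0,0]],
    [[0,0,-0.03],[0,0,0]],
    [[0,0,-0.1],[0,0,0]],
    [[0,0,-0.25],[0,0,0]],
    [[0,0,-0.4],[0,0,0]],
    [[0,0,-0.52],[0,0,0]],
    [[0,0,-0.52],[0,0,0]],
    [[0,0,-0.52],[0,0,0]]
  ],
  "claw": 1.0
}}

```text
clock: 53.75
tcp_pos: [0.424, -0.2804, 0.1604]
orientation: [2.699, -1.607, 0.003]
contact_force: [0.1, 0.2, -0.5]
grip_width: 0.0272
gripper_force: 34.6
```

```bash
python3 - <<'E'
from h import *
plan([[(.46,-.08,.16,20)],[(.49,.12,.16,100)],[(.5155,.2992,.16,181.4),(.5155,.2992,.09,181.4)]])
E
```

```text
CALL
  [[-0.636,-0.509,0.001],[0,-0.001,-0.906]] x9.5
CALL
  [[0.386,-0.711,0],[0,0,-0.889]] x9.3
CALL
  [[0.688,0.225,0],[0,0,-0.904]] x9.5
  [[0.688,0.225,0.28],[0,0,-0.904]] x1.4
```

>>> {"name": "servo_tool", "arguments": {
  "commands": [
    [[-0.1,-0.08,0],[0,0,-0.09]],
    [[-0.2,-0.16,0],[0,0,-0.18]],
    [[-0.3,-0.24,0],[0,0,-0.27]],
    [[-0.4,-0.32,0],[0,0,-0.36]],
    [[-0.5,-0.4,0],[0,0,-0.45]],
    [[-0.6,-0.47,0],[0,0,-0.54]],
    [[-0.636,-0.509,0],[0,0,-0.63]],
    [[-0.636,-0.509,0],[0,0,-0.72]],
    [[-0.636,-0.509,0],[0,0,-0.81]],
    [[-0.636,-0.509,0],[0,0,-0.906]],
    [[-0.636,-0.509,0],[0,0,-0.906]]
  ]
}}

```text
clock: 54.85
tcp_pos: [0.4589, -0.0797, 0.1583]
orientation: [-3.092, -0.548, 0.004]
contact_force: [-1.1, -0.7, -0.7]
grip_width: 0.0275
gripper_force: 34.6
```

>>> {"name": "servo_tool", "arguments": {
  "commands": [
    [[0.05,-0.1,0],[0,0,-0.09]],
    [[0.1,-0.2,0],[0,0,-0.18]],
    [[0.16,-0.3,0],[0,0,-0.27]],
    [[0.22,-0.4,0],[0,0,-0.36]],
    [[0.28,-0.5,0],[0,0,-0.45]],
    [[0.34,-0.6,0],[0,0,-0.54]],
    [[0.386,-0.711,0],[0,0,-0.63]],
    [[0.386,-0.711,0],[0,0,-0.72]],
    [[0.386,-0.711,0],[0,0,-0.81]],
    [[0.386,-0.711,0],[0,0,-0.889]],
    [[0.386,-0.711,0],[0,0,-0.889]]
  ]
}}

```text
clock: 55.95
tcp_pos: [0.4892, 0.12, 0.1585]
orientation: [-2.021, -2.403, 0.002]
contact_force: [-0.3, 0.2, -0.8]
grip_width: 0.0271
gripper_force: 34.6
```

>>> {"name": "servo_tool", "arguments": {
  "commands": [
    [[0.1,0.03,0],[0,0,-0.09]],
    [[0.2,0.06,0],[0,0,-0.18]],
    [[0.3,0.1,0],[0,0,-0.27]],
    [[0.4,0.14,0],[0,0,-0.36]],
    [[0.5,0.17,0],[0,0,-0.45]],
    [[0.6,0.2,0],[0,0,-0.54]],
    [[0.688,0.225,0],[0,0,-0.63]],
    [[0.688,0.225,0],[0,0,-0.72]],
    [[0.688,0.225,0],[0,0,-0.81]],
    [[0.688,0.225,0],[0,0,-0.904]],
    [[0.688,0.225,0],[0,0,-0.904]],
    [[0.688,0.225,0.1],[0,0,-0.904]],
    [[0.688,0.225,0.2],[0,0,-0.904]],
    [[0.688,0.225,0.28],[0,0,-0.904]],
    [[0.688,0.225,0.28],[0,0,-0.904]],
    [[0.688,0.225,0.28],[0,0,-0.904]]
  ]
}}

```text
clock: 57.55
tcp_pos: [0.5152, 0.2996, 0.0897]
orientation: [0.034, -3.141, 0.0]
contact_force: [-0.6, 0.0, 0.3]
grip_width: 0.0275
gripper_force: 34.7
```

```bash
python3 - <<'E'
from h import *
T=T_tool(); save("wrist","w15"); im,P=cloud("wrist","w15",T); z=P[...,2]
m=(im.min(2)>110)&(z>.055)&(z<.095)&(abs(P[...,0]-.517)<.035)&(abs(P[...,1]-.2992)<.02)
q=P[m]; print(len(q),cv2.minAreaRect(q[:,:2].astype(np.float32)),np.percentile(q[:,2],[5,50,95]))
plan([[(.5155,.2992,.05,181.4)]])
E
```

```text
5393 ((0.5221120119094849, 0.2972891330718994), (0.050858207046985626, 0.03196859359741211), 0.3364700973033905) [0.07011349 0.08656539 0.08769907]
CALL
  [[0,-0.004,0.162],[0.001,0,-0.001]] x0.8
```

>>> {"name": "servo_tool", "arguments": {
  "commands": [
    [[0.001,-0.002,0.04],[0,0,0]],
    [[0.001,-0.002,0.08],[0,0,0]],
    [[0.001,-0.002,0.11],[0,0,0]],
    [[0.001,-0.002,0.14],[0,0,0]],
    [[0.001,-0.002,0.16],[0,0,0]],
    [[0.001,-0.002,0.16],[0,0,0]],
    [[0.001,-0.002,0.16],[0,0,0]]
  ]
}}

```text
clock: 58.3
tcp_pos: [0.5157, 0.2989, 0.05]
orientation: [-0.037, 3.14, -0.0]
contact_force: [1.0, -1.6, 4.6]
grip_width: 0.0273
gripper_force: 37.8
```

>>> {"name": "servo_tool", "arguments": {
  "commands": [
    [[0,0,0],[0,0,0]],
    [[0,0,0],[0,0,0]],
    [[0,0,0],[0,0,0]],
    [[0,0,0],[0,0,0]],
    [[0,0,-0.1],[0,0,0]],
    [[0,0,-0.3],[0,0,0]],
    [[0,0,-0.5],[0,0,0]],
    [[0,0,-0.5],[0,0,0]]
  ],
  "claw": 0.5
}}

```text
clock: 59.1
tcp_pos: [0.5169, 0.3023, 0.1814]
orientation: [-0.038, 3.133, 0.01]
contact_force: [-0.3, 0.4, -0.1]
grip_width: 0.0425
gripper_force: 0.0
```

```bash
python3 - <<'E'
from h import *
T=T_tool(); print(np.round(T[:3,3],4),np.round(r.get_obs()["joints"],2)); save("wrist","w16",scale=1.3)
im,P=cloud("wrist","w16",T); fit(im,P,zlo=.033,zhi=.06,box=(.47,.57,.08,.34))
save("top","t16"); im,P=cloud("top","t16"); fit(im,P)
plan([[(.437,.2188,.18,100)],[(.437,.2188,.12,91.4),(.437,.2188,.048,91.4)]])
E
```

```text
[0.5169 0.3023 0.1814] [ 0.19  0.73 -1.2   1.76  0.75  1.17  0.36]
[0.5175 0.2993] nozzle yaw -179.5 z 0.0407 [0.0405 0.0272] 6 26 px [273. 201.]
[0.5193 0.2452] nozzle yaw -178.6 z 0.0407 [0.0394 0.0287] 8 73 px [211. 203.]
[0.5223 0.1379] nozzle yaw -176.5 z 0.0406 [0.0407 0.0286] 8 30 px [103. 204.]
[0.5213 0.192 ] nozzle yaw 179.6 z 0.0406 [0.0281 0.0394] 65 6 px [153. 204.]
[ 0.6648 -0.1388] nozzle yaw 0.9 z 0.0321 [0.0384 0.027 ] 0 0 px [308. 146.]
[ 0.6621 -0.1911] nozzle yaw 173.2 z 0.0313 [0.0267 0.0394] 0 0 px [328. 146.]
CALL
  [[0.322,-0.314,-0.018],[0.001,0.001,0.904]] x9.5
CALL
  [[0,0,0.24],[0,0,0.096]] x1.2
  [[0,0,0.528],[0,0,0.096]] x1.4
```

View pics/w16.png

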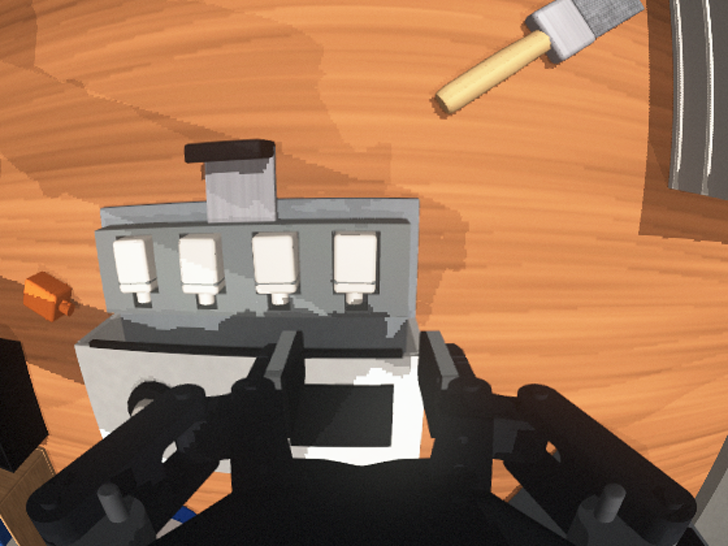

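All four are seated with the nozzles in the slots (tops at 40.6 mm; px (135,265), (203,265), (276,265), (355,265)). I grip the handle and push the tray home.

>>> {"name": "servo_tool", "arguments": {
  "commands": [
    [[0.322,-0.314,-0.018],[0,0,0.904]],
    [[0.322,-0.314,-0.018],[0,0,0.904]],
    [[0.322,-0.314,-0.018],[0,0,0.904]],
    [[0.322,-0.314,-0.018],[0,0,0.904]],
    [[0.322,-0.314,-0.018],[0,0,0.904]],
    [[0.322,-0.314,-0.018],[0,0,0.904]],
    [[0.322,-0.314,-0.018],[0,0,0.904]],
    [[0.322,-0.314,-0.018],[0,0,0.904]],
    [[0.322,-0.314,-0.018],[0,0,0.904]],
    [[0.322,-0.314,-0.018],[0,0,0.904]],
    [[0.322,-0.314,-0.018],[0,0,0.904]],
    [[0.322,-0.314,-0.018],[0,0,0.904]]
  ],
  "claw": 0.6
}}

```text
clock: 60.4
tcp_pos: [0.436, 0.218, 0.1782]
orientation: [-2.016, -2.409, 0.003]
contact_force: [0.1, -0.0, 0.7]
grip_width: 0.0341
gripper_force: 0.0
```

>>> {"name": "servo_tool", "arguments": {
  "commands": [
    [[0,0,0.12],[0,0,0.096]],
    [[0,0,0.24],[0,0,0.096]],
    [[0,0,0.24],[0,0,0.096]],
    [[0,0,0.3],[0,0,0.096]],
    [[0,0,0.36],[0,0,0.096]],
    [[0,0,0.42],[0,0,0.096]],
    [[0,0,0.48],[0,0,0.096]],
    [[0,0,0.528],[0,0,0.096]],
    [[0,0,0.528],[0,0,0.096]]
  ]
}}

```text
clock: 61.3
tcp_pos: [0.4356, 0.2179, 0.0455]
orientation: [-2.193, -2.248, 0.004]
contact_force: [-0.0, -0.1, 0.5]
grip_width: 0.0343
gripper_force: 0.0
```

>>> {"name": "servo_tool", "arguments": {
  "commands": [
    [[0,0,0],[0,0,0]],
    [[0,0,0],[0,0,0]],
    [[0,0,0],[0,0,0]],
    [[0,0,0],[0,0,0]],
    [[0,0,0],[0,0,0]]
  ],
  "claw": 1.0,
  "squeeze": 30
}}

```text
clock: 61.8
tcp_pos: [0.439, 0.2188, 0.0478]
orientation: [2.195, 2.246, 0.006]
contact_force: [7.8, 0.3, -9.0]
grip_width: 0.0112
gripper_force: 34.0
```

```bash
python3 - <<'E'
from h import *
o=r.get_obs(); print(np.round(o["tcp_pos"],4),np.round(o["contact_force"],1),np.round(o["joints"],2)); c,s=np.cos(np.radians(1.4)),np.sin(np.radians(1.4))
p=o["tcp_pos"]; plan([[(p[0]+.09*c,p[1]+.09*s,.048,91.4)]])
E
```

```text
[0.439  0.2188 0.0478] [ 7.8  0.3 -9. ] [ 0.03  0.61 -0.77  2.1   0.68  0.69 -1.17]
CALL
  [[0.001,0.36,0.001],[0.003,-0.001,-0.001]] x1.8
```

>>> {"name": "servo_tool", "arguments": {
  "commands": [
    [[0,0.03,0],[0,0,0]],
    [[0,0.06,0],[0,0,0]],
    [[0,0.09,0],[0,0,0]],
    [[0,0.12,0],[0,0,0]],
    [[0,0.15,0],[0,0,0]],
    [[0,0.18,0],[0,0,0]],
    [[0,0.21,0],[0,0,0]],
    [[0,0.24,0],[0,0,0]],
    [[0,0.27,0],[0,0,0]],
    [[0,0.3,0],[0,0,0]],
    [[0,0.32,0],[0,0,0]],
    [[0,0.34,0],[0,0,0]],
    [[0,0.355,0],[0,0,0]],
    [[0,0.368,0],[0,0,0]],
    [[0,0.376,0],[0,0,0]],
    [[0,0.376,0],[0,0,0]]
  ]
}}

```text
clock: 63.4
tcp_pos: [0.5292, 0.2208, 0.0477]
orientation: [-2.194, -2.248, 0.004]
contact_force: [-7.6, -2.4, 12.3]
grip_width: 0.0116
gripper_force: 37.0
```

>>> {"name": "servo_tool", "arguments": {
  "commands": [
    [[0,0.008,0],[0,0,0]],
    [[0,0.012,0],[0,0,0]],
    [[0,0.012,0],[0,0,0]]
  ]
}}

```text
clock: 63.7
tcp_pos: [0.5292, 0.2208, 0.0477]
orientation: [-2.191, -2.248, 0.011]
contact_force: [-17.1, -4.5, 20.6]
grip_width: 0.0114
gripper_force: 38.2
```

>>> {"name": "servo_tool", "arguments": {
  "commands": [
    [[0,-0.012,0],[0,0,0]],
    [[0,-0.018,0],[0,0,0]],
    [[0,-0.018,0],[0,0,0]]
  ]
}}

```text
clock: 64.0
tcp_pos: [0.5291, 0.2208, 0.0477]
orientation: [2.194, 2.248, 0.0]
contact_force: [-3.2, -1.0, 8.5]
grip_width: 0.0114
gripper_force: 36.5
```

>>> {"name": "servo_tool", "arguments": {
  "commands": [
    [[0,0,0],[0,0,0]],
    [[0,0,0],[0,0,0]],
    [[0,0,0],[0,0,0]],
    [[0,0,0],[0,0,0]]
  ],
  "claw": 0.65
}}

```text
clock: 64.4
tcp_pos: [0.5292, 0.2207, 0.047]
orientation: [2.195, 2.248, 0.001]
contact_force: [-0.2, 0.1, 0.7]
grip_width: 0.0296
gripper_force: 0.1
```

>>> {"name": "servo_tool", "arguments": {
  "commands": [
    [[0,-0.012,0],[0,0,0]],
    [[0,-0.012,-0.06],[0,0,0]],
    [[0,-0.012,-0.2],[0,0,0]],
    [[0,-0.012,-0.4],[0,0,0]],
    [[0,-0.012,-0.55],[0,0,0]],
    [[0,-0.012,-0.55],[0,0,0]],
    [[0,-0.012,-0.55],[0,0,0]]
  ]
}}

```text
clock: 65.1
tcp_pos: [0.5264, 0.2208, 0.1862]
orientation: [2.194, 2.247, 0.003]
contact_force: [-0.9, 0.8, -0.2]
grip_width: 0.0299
gripper_force: 0.0
```

```bash
python3 - <<'E'
from h import *
T=T_tool(); save("wrist","w17",scale=1.3); im,P=cloud("wrist","w17",T); z=P[...,2]; v=im.min(2)
b=(abs(P[...,0]-.615)<.04)&(abs(P[...,1]-.161)<.04)
for n,m in [("button",b&(z>.089)&(v>100)),("collar",b&(z>.076)&(v<70))]:
    q=P[m]; print(n,len(q),cv2.minEnclosingCircle(q[:,:2].astype(np.float32)),np.percentile(q[:,2],[5,50,95]).round(4))
h=(z>.045)&(z<.06)&(im.max(2)<90)&(abs(P[...,0]-.53)<.04)&(abs(P[...,1]-.22)<.05); print("handle",cv2.minAreaRect(P[h][:,:2].astype(np.float32)))
for x in r.mark_of("wrist","restart_top")[:2]: print(x["confidence"],at_z("wrist",x["uv"],.094,T))
print(np.round(r.get_obs()["joints"],2)); plan([[(.6153,.1607,.16,91.4),(.6153,.1607,.118,91.4)]])
E
```

```text
button 405 ((0.6162171363830566, 0.1615362912416458), 0.013258040882647038) [0.0924 0.0936 0.0946]
collar 897 ((0.615938663482666, 0.16186608374118805), 0.021836737170815468) [0.0775 0.0834 0.0847]
handle ((0.5297186374664307, 0.2193460762500763), (0.0114959217607975, 0.04980040341615677), 1.605783224105835)
0.65 [0.6171526  0.15901043 0.094     ]
[ 0.17  0.53 -0.89  1.83  0.48  1.01 -0.9 ]
CALL
  [[-0.246,0.354,0.096],[-0.001,0.001,0]] x2.2
  [[-0.246,0.354,0.264],[-0.001,0.001,0]] x0.8
```

>>> {"name": "servo_tool", "arguments": {
  "commands": [
    [[-0.1,0.12,0],[0,0,0]],
    [[-0.2,0.26,0],[0,0,0]],
    [[-0.243,0.357,0.05],[0,0,0]],
    [[-0.243,0.357,0.096],[0,0,0]],
    [[-0.243,0.357,0.16],[0,0,0]],
    [[-0.243,0.357,0.22],[0,0,0]],
    [[-0.243,0.357,0.25],[0,0,0]],
    [[-0.243,0.357,0.25],[0,0,0]],
    [[-0.243,0.357,0.25],[0,0,0]]
  ],
  "claw": 1.0
}}

```text
clock: 66.1
tcp_pos: [0.6164, 0.1627, 0.1223]
orientation: [-2.193, -2.249, -0.0]
contact_force: [0.8, 0.3, 0.7]
grip_width: -0.0001
gripper_force: 0.0
```

```bash
python3 - <<'E'
from h import *
o=r.get_obs(); print(np.round(o["tcp_pos"],4),o["grip_width"]); plan([[(.616,.1615,.113,91.4),(.616,.1615,.106,91.4)]])
E
```

```text
[0.6164 0.1627 0.1223] -6.906574306953909e-05
CALL
  [[-0.005,-0.002,0.037],[0,0,0]] x0.2
  [[-0.005,-0.002,0.065],[0,0,0]] x0.1
```

>>> {"name": "servo_tool", "arguments": {
  "commands": [
    [[-0.004,-0.002,0.015],[0,0,0]],
    [[-0.004,-0.002,0.03],[0,0,0]],
    [[-0.004,-0.002,0.04],[0,0,0]],
    [[-0.004,-0.002,0.05],[0,0,0]],
    [[-0.004,-0.002,0.058],[0,0,0]],
    [[-0.004,-0.002,0.064],[0,0,0]],
    [[-0.004,-0.002,0.064],[0,0,0]]
  ]
}}

```text
clock: 66.8
tcp_pos: [0.6164, 0.1609, 0.1071]
orientation: [2.194, 2.247, -0.0]
contact_force: [-3.6, -2.5, 10.0]
grip_width: -0.0
gripper_force: 5.0
```

>>> {"name": "servo_tool", "arguments": {
  "commands": [
    [[0,0,0.006],[0,0,0]],
    [[0,0,0.01],[0,0,0]],
    [[0,0,0.01],[0,0,0]],
    [[0,0,0.01],[0,0,0]]
  ]
}}

```text
clock: 67.2
tcp_pos: [0.6165, 0.161, 0.1068]
orientation: [2.194, 2.246, -0.001]
contact_force: [-9.0, -5.4, 25.1]
grip_width: 0.0001
gripper_force: 12.9
```

It has bottomed: 25 N and no further travel. I release and retreat.

>>> {"name": "servo_tool", "arguments": {
  "commands": [
    [[0,0,-0.02],[0,0,0]],
    [[0,0,-0.05],[0,0,0]],
    [[0,0,-0.12],[0,0,0]],
    [[0,0,-0.3],[0,0,0]],
    [[0,-0.2,-0.5],[0,0,0]],
    [[-0.2,-0.4,-0.6],[0,0,0]],
    [[-0.4,-0.5,-0.6],[0,0,0]],
    [[-0.6,-0.55,-0.6],[0,0,0]],
    [[-0.6,-0.55,-0.6],[0,0,0]],
    [[-0.6,-0.55,-0.6],[0,0,0]]
  ]
}}

```text
clock: 68.2
tcp_pos: [0.4806, 0.0015, 0.2539]
orientation: [2.203, 2.236, -0.006]
contact_force: [0.2, -1.3, 0.2]
grip_width: 0.0001
gripper_force: 0.0
```

```bash
python3 - <<'E'
from h import *
print(r.get_obs()["tcp_pos"]); save("top","t18",crop=(120,80,450,320),scale=2.4); T=T_tool(); save("wrist","w18")
im,P=cloud("wrist","w18",T); z=P[...,2]
m=(abs(P[...,0]-.616)<.02)&(abs(P[...,1]-.161)<.02)&(im.min(2)>100)&(z>.085); print("button z",np.percentile(z[m],[10,50,90]) if m.any() else None)
im,P=cloud("top","t18"); z=P[...,2]
h=(P[...,1]>.18)&(P[...,1]<.26)&(z>.045)&(z<.062)&(im.max(2)<70)&(P[...,0]<.54)&(P[...,0]>.4); print("handle",cv2.minAreaRect(P[h][:,:2].astype(np.float32)))
m=(abs(P[...,0]-.616)<.02)&(abs(P[...,1]-.161)<.02)&(im.min(2)>100)&(z>.085); print(np.median(z[m]))
E
```

```text
[0.48063137 0.00148404 0.25387353]
button z [0.09176068 0.09356345 0.09459191]
handle ((0.5293341279029846, 0.2194555401802063), (0.01210148073732853, 0.049470752477645874), 1.6270231008529663)
0.09359960752176144
```

View pics/t18.png

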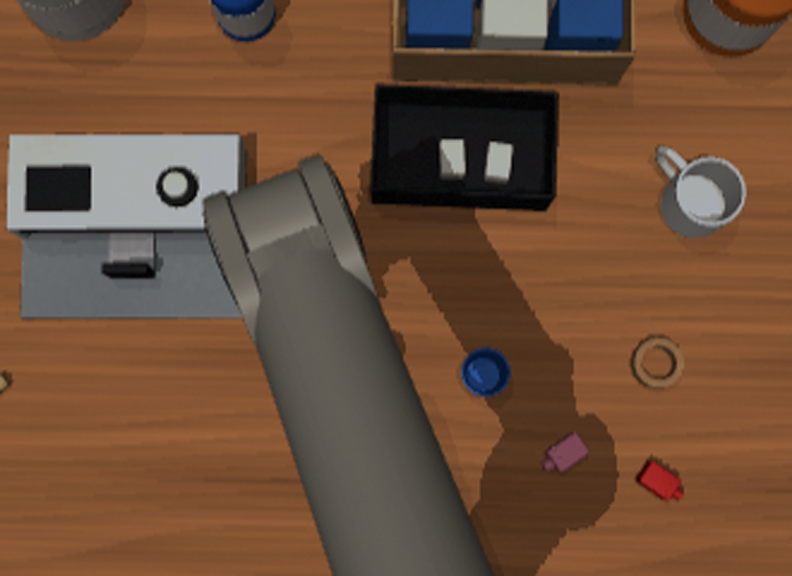

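The tray is home, with the handle at (130,270). The button is up again at (177,185), both spent capsules are in the waste box, and no white fresh capsule is left in view. The visible bystanders have not moved. I hand the job in.

```bash
python3 -c "
from bench import r
print(r.hand_in())"
```

```text
the job is handed in; nothing more can be done
None
```

I handed the job in at about 68 s: both spent capsules are in the waste box, all four fresh ones are seated with their nozzles in the slots, the tray is fully home, and the restart button was pressed right down and sprang back.

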